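Plate the last two joints of a ladder frame from the gravity magazine

ROBOT

A 7-joint arm with a two-finger parallel gripper is mounted at the origin on the work surface. World frame = base frame: x ahead of the robot, y to its left, z up, the work surface at z = 0. Lengths are in m, angles in rad, forces in N, time in s.
With the tool pointing down it reaches from about 0.4 to 0.85 m from the base axis. Payload 4.5 kg.
Tool frame: the origin (TCP) lies midway between the tips of the shut fingers; the grasp point (between the pads) lies 19 mm behind it; z points along the fingers, y is the direction in which the jaws open and shut (so a half turn about z gives the same grasp; the last joint's range is limited). The gripper opens to 88 mm and grips with 3 to 60 N. Pads are 18 mm wide; open, the fingers measure 123 mm over their backs; the gripper's body (75 mm by 187 mm) begins 45 mm behind the grasp point.
Start: joints at [1.177, 0.689, -0.195, 1.565, 0.157, 0.902, -0.215], TCP at [0.259, -0.569, 0.239] pointing down, gripper open.
Joint ranges: [-3.01, 3.01], [-0.46, 2.08], [-1.47, 1.51], [0.13, 2.56], [-1, 4.14], [0.04, 2.09], [-2.66, 2.66]. Speed limits (rad/s): [2.57, 2.57, 3.14, 3.14, 3.14, 3.14, 3.14].

INTERFACE

Orientations are given as a unit quaternion [x, y, z, w].
In Python, from plant import get_state, snapshot, finish_job, find_in gives the robot as it stands.
- The arm moves only by the shell command python3 -m creep 'ROWS' [OPENING] [FORCE]. ROWS is JSON, one flat list of numbers, 6 for each row, row after row: the shift along the tool's x, y, z in mm, then the turn, a rotation vector about the tool's x, y, z in degrees. In form: [tx, ty, tz, wx, wy, wz, tx, ty, tz, wx, wy, wz, ...]. A call has 1 to 5 rows; each row shifts and turns the pose as measured when the row begins, along the tool's axes as they then stand; what a row does not reach is not made up. A row lasts 1/12 s, in which the tool goes at most 41.7 mm and 7.16 degrees, less where a joint would pass 70% of its speed; a pose out of reach is approached as far as the arm can. A call is refused whole if a number of a shift passes 41.7 or a number of a turn 7.16, either way. A call with a gripper value outside its range is refused whole. OPENING is the finger opening in mm, from 0 to 88.1, set as the call begins (- or left out, the last holds). The fingers move at their own pace and stop on an object; FORCE is the grip in N (left out, the last holds). Time passes only in rows, so rows that do not move let the fingers close. It gives the time, the measured TCP pose, the force and the opening at its end, in the units of the state.
- get_state(): the state, without advancing time (a new reading comes with each control period).
- snapshot(name): name is "side" or "top"; returns a dict with "color" (480x640x3 uint8, red, green, blue), "intrinsics" (3x3 intrinsics, pixels), "dist_coeffs" ([k1, k2, p1, p2, k3] as OpenCV has them; the pictures are not rectified), "extrinsics" (4x4, takes a point from world to camera coordinates). Camera axes: x right, y down, z forward; pixel columns grow to the right and rows downward; lengths in m; the calibration is good to about 2 mm. A picture is of the moment at which its call begins. There is no depth.
- finish_job(): hands the job in, once; it reports no verdict.
Trained networks look in the newest picture that a camera, given by its name, has taken for a name from the list of things; names that differ only in an ending like _2 or _b are one class to them, and where a whole thing is asked for, a point or a joint stands for the part that bears it (a point fixed in the world has none). Each returns a list of dicts, best first, with "score" (0 to 1); they miss things now and then, are a little off and sometimes report something else, mostly with a low value. They report only what shows in the picture. A call takes as long as a camera call. They do not tell look-alikes from the thing itself.
- find_in(thing, camera): "xy" ([column, row] in pixels, amid what is visible of it).
The state is a dict: "clock": time; "q": joint angles; "qd": joint speeds; "joint_torque": joint torques, N m; "tool_pos": TCP position; "eef_rot": TCP orientation; "contact_force": force on the tool from outside, world axes, zero at the start; "moment": the same for the moment, N m; "opening": opening from 0.0 (shut) to 1.0 (fully open).
Only numpy, scipy, OpenCV 4.12 (cv2) and the standard library are available. Lean on these libraries where they do the work, as an engineer would, in place of code of your own. Each camera call takes 0.05 s, during which the arm holds its last target.

TASK

Plate the two bare joints of the ladder frame: feed two plywood plates out from the bottom of the magazine with its push slide, one after the other, and lay one flat over each bare joint, lengthways along the rail, centred on it and held back 20 mm from the stile's outer edge like the two already fitted. Lay them down rather than dropping them. Leave the slide fully home with the other four plates stacked down in the chute, and leave the glue bottle, paint tin and carton of staples alone.

Things in the scene. Friction and masses are not known exactly. Their poses are not given: they have to be found in the camera images.
- magazine: Gravity magazine fixed to the bench: grey base board 180 x 382 x 18 mm with an open-topped brown wooden chute, 161 (x) x 71 (y) mm, top 112 mm up, holding six plates flat in a stack, lengths along x. Origin on the bench under the chute's centre. The board reaches 150 mm to -y (bare outfeed) and 232 mm to +y (slide). The chute's -y gate leaves a 16 mm gap: only the lowest plate passes, towards -y.
- outfeed (a point): Point on top of the bare outfeed board (18 mm above the bench), 118 mm on the -y side of the magazine's origin: about where the centre of a plate lies after a full push of the slide, then 57 mm clear of the chute, its length still along the magazine's x. Axes are the magazine's.
- slide (a joint): Travel of the push slide, m: 0 = home (fully back), 0.130 = fully in, towards the magazine's -y. Its 9.5 mm aluminium blade pushes the lowest plate out; the stack then sits on the blade and drops to the base board when the slide is back within the last 10 mm. It starts within 7 mm of home. No spring: it stays where left. Friction 1.5 N plus the drag of the stack.
- slide_handle (a point): Middle of the slide's handle, an upright round black plastic knob 28 mm in diameter, from 33 to 105 mm above the bench. The point is on its axis, 80 mm above the bench, and moves with the slide: 200 mm on the +y side of the magazine's origin at home, 70 mm when fully in. Axes are the magazine's.
- frame: Ladder frame of softwood battens 60 x 22 mm, lying fixed on the bench. Origin on the bench at its middle. Two stiles 400 mm long run along x, centre lines at y = -150 and +150 mm; two rails run along y between them, at x = -100 and +100 mm. The joints on the -y stile have their plates; the two on the +y stile are bare. Low stop blocks, 18 mm high, stand outside the stiles.
- joint_near (a point): On top of the frame (22 mm above the bench), where the CENTRE of the plate for the bare joint of the -x rail belongs: on the rail's centre line, 90 mm inside the +y stile's outer edge. A plate here, its length along the frame's y, bridges the joint with its outer end 20 mm in from that edge. Axes are the frame's.
- joint_far (a point): The same for the bare joint of the +x rail, 200 mm from joint_near.
- plate_a_center (a point): Centre of the lowest plate of the stack at the start: a plain birch plywood joint plate 140 x 50 x 12 mm, about 60 g. x along its length, y across its 50 mm width, z through its thickness.
- plate_b_center (a point): Centre of the second plate from the bottom at the start: a plain birch plywood joint plate 140 x 50 x 12 mm, about 60 g. x along its length, y across its 50 mm width, z through its thickness.
- plate_c_center (a point): Centre of the third plate from the bottom at the start: a plain birch plywood joint plate 140 x 50 x 12 mm, about 60 g. x along its length, y across its 50 mm width, z through its thickness.
- plate_d_center (a point): Centre of the fourth plate from the bottom at the start: a plain birch plywood joint plate 140 x 50 x 12 mm, about 60 g. x along its length, y across its 50 mm width, z through its thickness.
- plate_e_center (a point): Centre of the fifth plate from the bottom at the start: a plain birch plywood joint plate 140 x 50 x 12 mm, about 60 g. x along its length, y across its 50 mm width, z through its thickness.
- plate_f_center (a point): Centre of the top plate of the stack at the start: a plain birch plywood joint plate 140 x 50 x 12 mm, about 60 g. x along its length, y across its 50 mm width, z through its thickness.
- glue_bottle: White glue bottle, 60 mm in diameter, 170 mm tall, standing on the bench; origin under its centre. Bystander.
- paint_tin: Closed metal paint tin, 105 mm in diameter, 114 mm tall, standing on the bench beyond the magazine; origin under its centre. Bystander.
- staple_carton: Full cardboard carton of staples 90 x 45 x 40 mm lying on the bench inside the frame, between the two rails; origin under its centre, x along its length. Bystander.
Things that resemble listed ones, but are neither listed nor needed, are in the scene too. Leave any pink or purple look-alike of the part that bears plate_f_center alone.

How it is judged:
At the end, for the whole second after the job is handed in: The two plates that were lowest lie flat, at rest, one over each bare joint: centre within 10 mm of its point, length along the rail within 0.10 rad. The slide is within 8 mm of home and the other four plates are stacked down in the chute (((horizontal distance between plate_a_center and joint_near below 0.01 m and angle between the x axis of plate_a_center and the y axis of joint_near, either way round below 0.1 rad and angle between the z axis of plate_a_center and the z axis of joint_near, either way round below 0.06 rad and z of plate_a_center in the frame of joint_near between 0.002 and 0.01 m and horizontal distance between plate_b_center and joint_far below 0.01 m and angle between the x axis of plate_b_center and the y axis of joint_far, either way round below 0.1 rad and angle between the z axis of plate_b_center and the z axis of joint_far, either way round below 0.06 rad and z of plate_b_center in the frame of joint_far between 0.002 and 0.01 m) or (horizontal distance between plate_a_center and joint_far below 0.01 m and angle between the x axis of plate_a_center and the y axis of joint_far, either way round below 0.1 rad and angle between the z axis of plate_a_center and the z axis of joint_far, either way round below 0.06 rad and z of plate_a_center in the frame of joint_far between 0.002 and 0.01 m and horizontal distance between plate_b_center and joint_near below 0.01 m and angle between the x axis of plate_b_center and the y axis of joint_near, either way round below 0.1 rad and angle between the z axis of plate_b_center and the z axis of joint_near, either way round below 0.06 rad and z of plate_b_center in the frame of joint_near between 0.002 and 0.01 m)) and value of joint slide below 0.008 m and x of plate_c_center in the frame of magazine between -0.006 and 0.006 m and y of plate_c_center in the frame of magazine between -0.008 and 0.008 m and z of plate_c_center in the frame of magazine below 0.028 m and x of plate_d_center in the frame of magazine between -0.006 and 0.006 m and y of plate_d_center in the frame of magazine between -0.008 and 0.008 m and z of plate_d_center in the frame of magazine below 0.04 m and x of plate_e_center in the frame of magazine between -0.006 and 0.006 m and y of plate_e_center in the frame of magazine between -0.008 and 0.008 m and z of plate_e_center in the frame of magazine below 0.052 m and x of plate_f_center in the frame of magazine between -0.006 and 0.006 m and y of plate_f_center in the frame of magazine between -0.008 and 0.008 m and z of plate_f_center in the frame of magazine below 0.064 m and linear speed of each of plate_a, plate_b below 0.02 m/s); the robot touches nothing.
It fails at once if the glue bottle is knocked more than 30 mm from its place (distance of glue_bottle from where it was at the start of the episode above 0.03 m).
It fails at once if the paint tin is knocked more than 30 mm from its place (distance of paint_tin from where it was at the start of the episode above 0.03 m).
It fails at once if the carton of staples is knocked more than 30 mm from its place (distance of staple_carton from where it was at the start of the episode above 0.03 m).
It fails at once if a plate is let go in the air, more than about 45 mm above the frame, instead of being laid down (height (world z) of plate_a_center above 0.075 m and contact force between the fingers and plate_a below 0.01 N and horizontal distance between plate_a_center and magazine above 0.2 m).
It fails at once if a plate is let go in the air, more than about 45 mm above the frame, instead of being laid down (height (world z) of plate_b_center above 0.075 m and contact force between the fingers and plate_b below 0.01 N and horizontal distance between plate_b_center and magazine above 0.2 m).
It also fails if it takes over 72 s, if anything falls off the work surface, if the arm or the gripper's body presses on something with over 40 N, if the wrist force passes 120 N, or if a joint passes its speed limit or range.

## Working session

There is one attempt and no reset: what is moved stays moved. The work goes in short steps, Python scripts to look and compute and a shell command to move; the robot and the scene stay as the last step left them, time stands still between calls to the robot, and variables do not carry over. Pictures are saved under pics/ and viewed, and the job is handed in when it is done.

```bash
mkdir -p pics; ls; python3 - <<'E'
from plant import *
import cv2
print(get_state())
for n in("side","top"):
    s=snapshot(n); cv2.imwrite(f"pics/{n}0.png",s["color"][:,:,::-1])
    print(n,s["intrinsics"],s["dist_coeffs"],s["extrinsics"])
    for t in["magazine","slide_handle","frame","plate_f_center","glue_bottle","paint_tin","staple_carton"]:
        print(t,[(d["xy"],round(d["score"],2)) for d in find_in(t,n)])
E
```

```text
pics
{'clock': 0.0, 'q': array([ 1.17681739,  0.68998678, -0.19450858,  1.56634453,  0.15728893,
        0.90248805, -0.21512236]), 'qd': array([-0.00013966, -0.0013647 , -0.00144256,  0.00034791,  0.00116114,
       -0.00030524,  0.00078713]), 'joint_torque': array([-1.21150390e-05, -5.27553713e+01, -1.26689471e+00, -1.53423500e+01,
       -5.26853395e-02,  6.56865654e-03,  1.35418240e-04]), 'tool_pos': array([ 0.25897444, -0.56812601,  0.23790801]), 'eef_rot': array([ 9.77206889e-01,  2.12287195e-01, -2.56321565e-04, -8.81824121e-04]), 'contact_force': array([ 0.62900007,  0.51492857, -0.27572642]), 'moment': array([-0.01585811,  0.01060123,  0.01443135]), 'opening': 1.002992030480033}
side [[495.89184846   0.         316.18408781]
 [  0.         495.89184846 245.93810112]
 [  0.           0.           1.        ]] [0.00801819 0.         0.         0.         0.        ] [[-0.88693083 -0.4616188   0.01617988  0.47905237]
 [-0.28001969  0.50949743 -0.81363465  0.19852628]
 [ 0.36734544 -0.72616834 -0.58115133  1.10159394]
 [ 0.          0.          0.          1.        ]]
magazine 
[... 406 characters left out ...]
3025377 232.82309202]
 [  0.           0.           1.        ]] [-0.0568411  0.         0.         0.         0.       ] [[-0.00497963 -0.99995209 -0.00842683  0.03582662]
 [-0.98860415  0.00619067 -0.15041116  0.51390619]
 [ 0.15045612  0.0075818  -0.98858761  1.24219078]
 [ 0.          0.          0.          1.        ]]
magazine [([239.3, 239.1], 0.97)]
slide_handle [([210.1, 238.0], 0.74), ([237.8, 240.2], 0.66)]
frame [([437.2, 243.1], 0.74)]
plate_f_center [([199.0, 144.3], 0.98), ([256.1, 232.7], 0.72), ([249.9, 332.1], 0.69), ([167.2, 352.7], 0.64)]
glue_bottle [([247.4, 129.9], 0.92), ([208.6, 234.4], 0.35)]
paint_tin [([312.3, 111.1], 0.61)]
staple_carton [([465.1, 215.8], 0.78)]
```

View pics/side0.png

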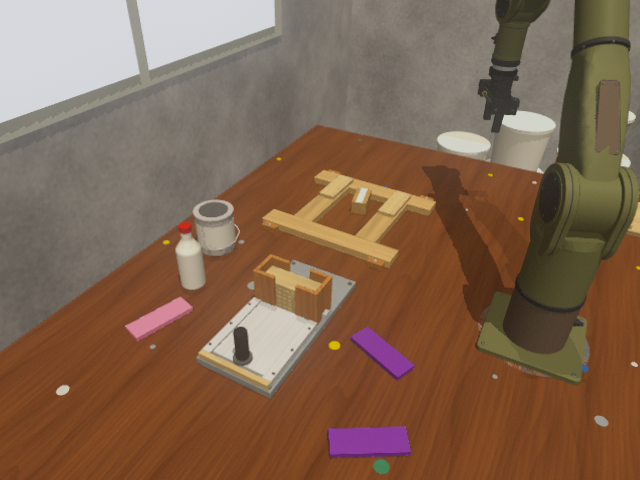

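View pics/top0.png

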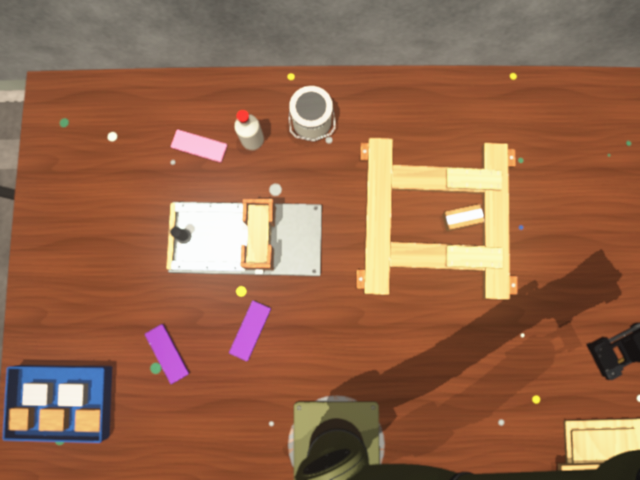

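The side view shows the magazine at (285,310) and its knob at (241,343). The frame is at (350,215), and the two joints on the stile nearest the magazine are bare. In the top view the chute is at (257,233), the knob at (180,234) and the outfeed board at (290,240). The bare joints are where the rails meet the left stile, at about (395,178) and (395,255).

Possible confusions for the stack plates: purple plates at (250,331) and (166,353), a pink one at (199,145), the two fitted plates at (473,179) and (474,257), and the stack in the chute at (258,233). I choose the chute stack by the description. Next come the close crops.

```bash
python3 - <<'E'
import cv2
i=cv2.imread("pics/top0.png")
c=cv2.resize(i[190:285,155:335],None,fx=4.4,fy=4.4,interpolation=cv2.INTER_CUBIC);cv2.imwrite("pics/magc.png",c)
c=cv2.resize(i[130:305,350:525],None,fx=3.4,fy=3.4,interpolation=cv2.INTER_CUBIC);cv2.imwrite("pics/frc.png",c)
i=cv2.imread("pics/side0.png")
c=cv2.resize(i[250:390,190:365],None,fx=4,fy=4,interpolation=cv2.INTER_CUBIC);cv2.imwrite("pics/mags.png",c)
E
```

```text
(no output)
```

View pics/magc.png

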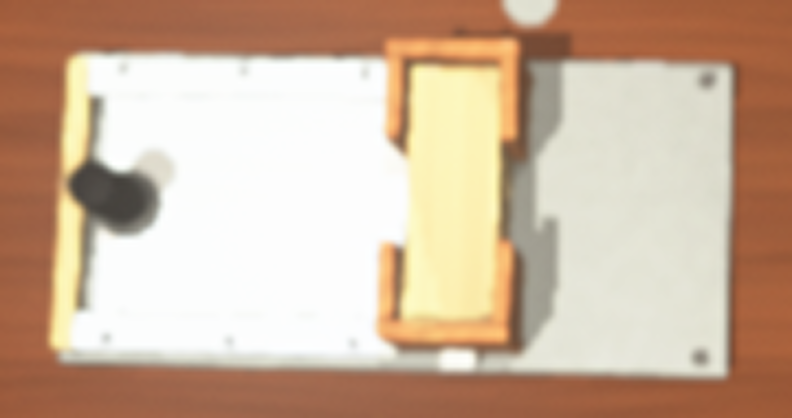

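View pics/frc.png

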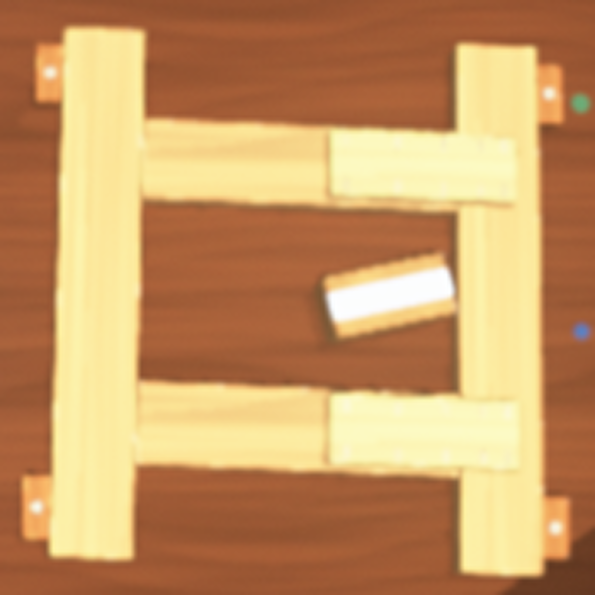

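View pics/mags.png

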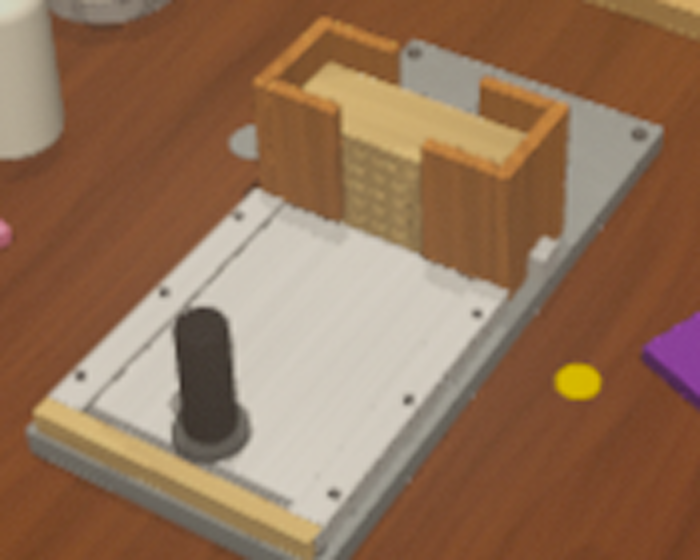

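```bash
cat > h.py <<'E'
import numpy as np,cv2
from scipy.optimize import least_squares
from plant import *
def cal(n):
    s=snapshot(n); return s
def proj(s,P):
    E=s["extrinsics"]; r=cv2.Rodrigues(E[:3,:3])[0]
    return cv2.projectPoints(np.asarray(P,float).reshape(-1,3),r,E[:3,3],s["intrinsics"],np.array(s["dist_coeffs"]))[0][:,0]
def back(s,uv,z):
    E=s["extrinsics"]; n=cv2.undistortPoints(np.array([[uv]],float),s["intrinsics"],np.array(s["dist_coeffs"]))[0,0]
    d=E[:3,:3].T@np.array([n[0],n[1],1]); c=-E[:3,:3].T@E[:3,3]
    return c+d*(z-c[2])/d[2]
def W(p,L):
    L=np.asarray(L,float).reshape(-1,3);c,s=np.cos(p[2]),np.sin(p[2])
    return np.c_[p[0]+c*L[:,0]-s*L[:,1],p[1]+s*L[:,0]+c*L[:,1],L[:,2]]
def fit(obs,p0):  # obs list (cam dict, local pts m, uv)
    f=lambda p:np.concatenate([(proj(s,W(p,L))-uv).ravel() for s,L,uv in obs])
    r=least_squares(f,p0,loss='soft_l1'); return r.x,f(r.x).reshape(-1,2)
def un(pts,k,ox,oy): return (np.array(pts,float)+.5)/k-.5+[ox,oy]
E
python3 - <<'E'
from h import *
t=cal("top");s=cal("side")
np.set_printoptions(precision=4,suppress=True)
m=lambda *a:np.array(a)/1000
Lt=m((90,-150,18),(-90,-150,18),(80.5,35.5,112),(80.5,-35.5,112),(-80.5,35.5,112),(-80.5,-35.5,112))
ut=un([(733,64),(727,372),(386,40),(523,40),(379,338),(519,343)],4.4,155,190)
Ls=m((90,-150,18),(-90,-150,18),(80.5,-35.5,112),(80.5,35.5,112),(-80.5,-35.5,112),(-80.5,35.5,112),(90,232,18))
us=un([(412,40),(662,130),(325,18),(257,82),(568,103),(503,177),(32,432)],4,190,250)
for o in([(t,Lt,ut)],[(s,Ls,us)],[(t,Lt,ut),(s,Ls,us)]):
    p,r=fit(o,[.55,.15,0]);print("mag",p,"\n",r.round(1).tolist())
F=m((200,180,22),(200,120,22),(-200,180,22),(-200,120,22),(200,-120,22),(200,-180,22),(-200,-120,22),(-200,-180,22))
uf=un([(65,28),(145,32),(50,556),(133,558),(457,44),(537,47),(460,571),(543,574)],3.4,350,130)
q,r=fit([(t,F,uf)],[.55,-.2,0]);print("frame",q,r.round(1).tolist())
for n,L in(("outfeed",(0,-118,18)),("handle",(0,200,80))):print(n,W(p,m(L)))
for n,L in(("near",(-100,90,22)),("far",(100,90,22))):print(n,W(q,m(L)),proj(t,W(q,m(L))))
# knob pixels
print("knob top back",back(t,un([(88,183)],4.4,155,190)[0],.105),back(s,un([(202,320)],4,190,250)[0],.105))
print("proj knob",proj(t,W(p,m((0,200,105))))-0,un([(88,183)],4.4,155,190))
for o,xyz in((t,None),):print("cam",-t["extrinsics"][:3,:3].T@t["extrinsics"][:3,3])
for n,c,z in(("glue",(243,117),.17),("tin",(313,103),.114)):print(n,back(t,c,z))
E
```

```text
mag [ 0.5046  0.1837 -0.0149] 
 [[0.4, -0.5], [1.1, 0.3], [0.5, 0.1], [-0.7, 0.3], [-0.1, 0.3], [-1.4, -0.5]]
mag [ 0.5053  0.1837 -0.0173] 
 [[-0.0, -0.5], [0.6, -1.0], [-0.6, -0.3], [-1.1, 0.4], [0.8, 0.2], [1.6, 0.4], [-1.0, -0.2]]
mag [ 0.5049  0.1837 -0.0165] 
 [[0.5, -0.6], [1.0, 0.3], [0.6, -0.1], [-0.6, 0.2], [-0.2, 0.1], [-1.5, -0.7], [0.0, -0.4], [0.7, -1.0], [-0.5, -0.2], [-0.9, 0.4], [1.0, 0.3], [1.8, 0.5], [-0.8, -0.0]]
frame [ 0.5569 -0.2612 -0.0468] [[0.1, -0.2], [-0.3, -0.5], [0.0, -0.1], [-0.1, 0.3], [0.3, -0.1], [-0.4, 0.0], [0.4, 0.2], [0.0, 0.2]]
outfeed [[0.503  0.0657 0.018 ]]
handle [[0.5082 0.3837 0.08  ]]
near [[ 0.4612 -0.1666  0.022 ]] [[401.5758 254.299 ]]
far [[ 0.661 -0.176  0.022]] [[402.9769 176.5219]]
knob top back [0.5101 0.3802 0.105 ] [0.5117 0.3757 0.105 ]
proj knob [[173.1149 231.9977]] [[174.6136 231.2045]]
cam [0.3213 0.0232 1.3056]
glue [0.7664 0.2122 0.17  ]
tin [0.8225 0.0514 0.114 ]
```

The fits from the two cameras agree to about 1 mm. The chute stack is plain birch inside the brown chute, and the crop confirms that choice. I'll rotate the wrist first.

```bash
cat > go.py <<'E'
import sys,numpy as np
from plant import get_state
from scipy.spatial.transform import Rotation as R
x,y,z,a=map(float,sys.argv[1:5])  # mm, deg angle of tool y in world
s=get_state();Q=R.from_quat(s["eef_rot"]);M=Q.as_matrix()
d=np.array([x,y,z])-s["tool_pos"]*1000
a=np.radians(a);yy=np.array([np.cos(a),np.sin(a),0]);zz=np.array([0,0,-1.])
T=np.c_[np.cross(yy,zz),yy,zz]
w=np.degrees((Q.inv()*R.from_matrix(T)).as_rotvec())
print("t",round(float(s["clock"]),2),"pos",(s["tool_pos"]*1000).round(1),"yaw_y",round(float(np.degrees(np.arctan2(M[1,1],M[0,1]))),1),"F",s["contact_force"].round(1),"open",round(float(s["opening"])*88.1,1))
print("tool shift",(M.T@d).round(1),"turn",w.round(2),"shift in final axes",(T.T@d).round(1))
E
python3 -m creep '[0,0,0,0,0,-7.1,0,0,0,0,0,-7.1,0,0,0,0,0,-7.1,0,0,0,0,0,-7.1,0,0,0,0,0,-7.1]' 60 40; python3 -m creep '[0,0,0,0,0,-7.1,0,0,0,0,0,-7.1,0,0,0,0,0,-7.1,0,0,0,0,0,-7.1,0,0,0,0,0,0]'; python3 go.py 510.5 379 200 -1
```

```text
clock: 1.32
tool_pos: [0.2596, -0.5687, 0.239]
eef_rot: [0.863, 0.505, -0.001, 0.0]
contact_force: [0.0, -0.1, -0.9]
opening: 0.685
clock: 1.73
tool_pos: [0.2589, -0.5692, 0.2391]
eef_rot: [0.711, 0.703, -0.001, 0.0]
contact_force: [0.3, -0.4, -0.2]
opening: 0.681
t 1.73 pos [ 258.9 -569.2  239.1] yaw_y -0.6 F [ 0.3 -0.4 -0.2] open 60.0
tool shift [950.8 241.9  37.3] turn [-0.06  0.09  0.41] shift in final axes [952.4 235.   39.1]
```

```bash
python3 -m creep '[28,28,0,0,0,0,28,28,0,0,0,0,28,28,0,0,0,0,28,28,0,0,0,0,28,28,0,0,0,0]' 60; python3 -m creep '[29,29,0,0,0,0,29,29,0,0,0,0,35,15,0,0,0,0,40,5,0,0,0,0,41,0,0,0,0,0]';python3 -m creep '[41,0,0,0,0,0,41,0,0,0,0,0,41,0,0,0,0,0,41,0,0,0,0,0,41,0,0,0,0,0]'; python3 go.py 510.5 379 200 -1
```

```text
clock: 2.15
tool_pos: [0.395, -0.4399, 0.2362]
eef_rot: [0.726, 0.687, -0.006, 0.0]
contact_force: [0.7, -0.9, -0.1]
opening: 0.678
clock: 2.57
tool_pos: [0.4937, -0.2665, 0.2345]
eef_rot: [0.734, 0.679, -0.003, 0.004]
contact_force: [0.4, 0.8, 0.2]
opening: 0.68
clock: 2.98
tool_pos: [0.5117, -0.0592, 0.2333]
eef_rot: [0.741, 0.671, -0.002, 0.006]
contact_force: [1.5, 0.4, -0.8]
opening: 0.68
t 2.98 pos [511.7 -59.2 233.3] yaw_y -5.7 F [ 1.5  0.4 -0.8] open 59.9
tool shift [436.3 -44.5  28.8] turn [ 0.32  0.58 -4.65] shift in final axes [438.1  -8.8  33.3]
```

```bash
python3 -m creep '[41,0,0,0,0,0,41,0,0,0,0,0,41,0,0,0,0,0,41,0,0,0,0,0,41,0,0,0,0,0]';python3 -m creep '[41,0,0,0,0,0,41,0,0,0,0,0,41,0,0,0,0,0,41,0,0,0,0,0,0,0,0,0,0,0]'; python3 go.py 510.5 379 200 -1
```

```text
clock: 3.4
tool_pos: [0.5329, 0.1483, 0.2326]
eef_rot: [0.748, 0.664, -0.001, 0.007]
contact_force: [-0.1, 0.0, 0.0]
opening: 0.678
clock: 3.82
tool_pos: [0.5503, 0.3254, 0.2322]
eef_rot: [0.751, 0.661, 0.003, 0.004]
contact_force: [-1.5, 0.5, 1.0]
opening: 0.68
t 3.82 pos [550.3 325.4 232.2] yaw_y -7.3 F [-1.5  0.5  1. ] open 59.9
tool shift [ 48.1 -46.6  31.7] turn [ 0.59  0.02 -6.31] shift in final axes [ 52.9 -40.7  32.2]
```

```bash
python3 -m creep '[24,-23,15,0.5,0,-6.3,27,-19,15,0,0,0,0,0,0,0,0,0]'; python3 go.py 510.5 379 68 -1; python3 - <<'E'
from h import *
t=cal("top");cv2.imwrite("pics/t1.png",cv2.resize(t["color"][150:330,110:350,::-1],None,fx=3.3,fy=3.3,interpolation=cv2.INTER_CUBIC))
t=cal("side");cv2.imwrite("pics/s1.png",cv2.resize(t["color"][190:400,150:390,::-1],None,fx=2.8,fy=2.8,interpolation=cv2.INTER_CUBIC))
E
```

```text
clock: 4.07
tool_pos: [0.5144, 0.3808, 0.2029]
eef_rot: [0.715, 0.699, 0.003, 0.001]
contact_force: [-1.1, 0.7, 0.7]
opening: 0.683
t 4.07 pos [514.4 380.8 202.9] yaw_y -1.3 F [-1.1  0.7  0.7] open 60.1
tool shift [ -2.3  -4.5 134.9] turn [ 0.26 -0.18 -0.26] shift in final axes [ -1.8  -3.9 134.9]
```

View pics/t1.png

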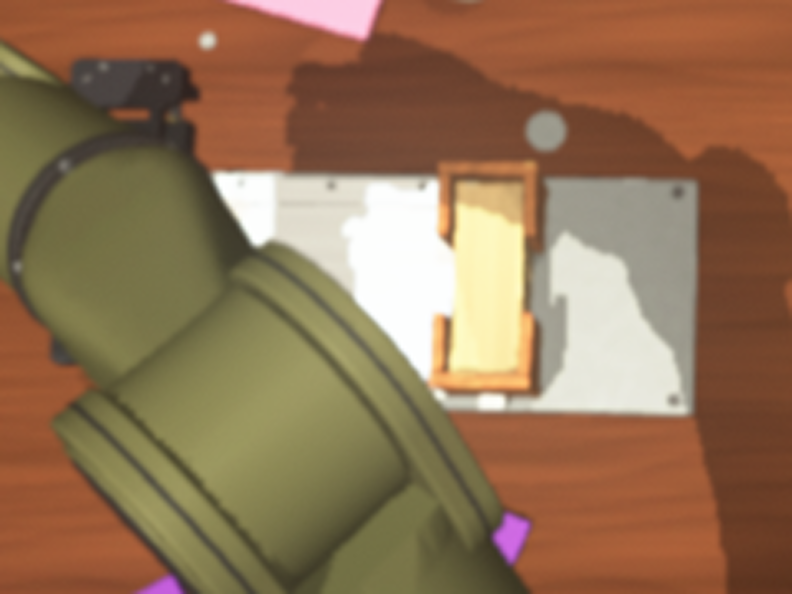

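View pics/s1.png

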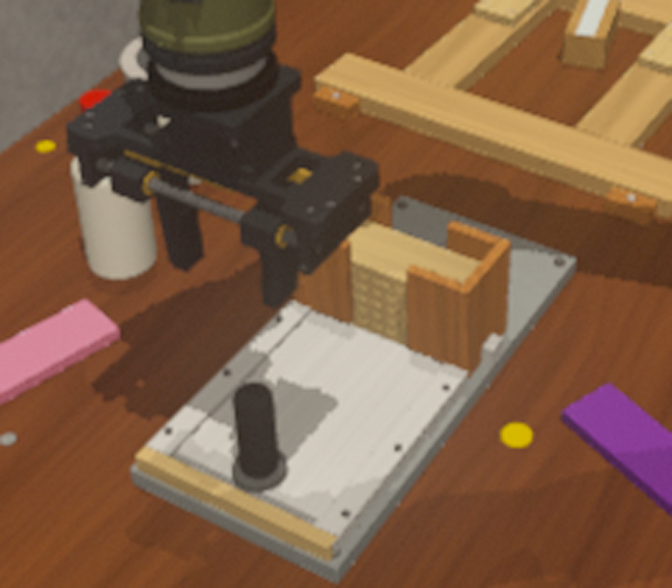

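The fingers straddle the knob (side crop knob at 255,430), and the bottle at (115,215) is well clear. The body's long side lies along the jaws. Now I descend and grip.

```bash
python3 -m creep '[-1,-3,33,0.3,-0.2,-0.3,-1,-1,33,0,0,0,0,0,33,0,0,0,0,0,28,0,0,0,0,0,0,0,0,0]' 60; python3 go.py 510.5 379 68 -1
```

```text
clock: 4.58
tool_pos: [0.5237, 0.3685, 0.079]
eef_rot: [0.722, 0.692, 0.004, 0.006]
contact_force: [-0.3, -1.2, -0.1]
opening: 0.684
t 4.58 pos [523.7 368.5  79. ] yaw_y -2.4 F [-0.3 -1.2 -0.1] open 60.3
tool shift [ 10.  -13.7  10.8] turn [ 0.84  0.15 -1.42] shift in final axes [ 10.3 -13.3  11. ]
```

```bash
python3 -m creep '[5,-7,4,0.4,0,-0.7,5,-6,4,0.4,0,-0.7,0,0,3,0,0,0,0,0,0,0,0,0]'; python3 go.py 510.5 379 68 -1
```

```text
clock: 4.92
tool_pos: [0.5157, 0.3776, 0.0713]
eef_rot: [0.716, 0.698, 0.002, 0.003]
contact_force: [0.1, 0.0, 0.0]
opening: 0.684
t 4.92 pos [515.7 377.6  71.3] yaw_y -1.4 F [0.1 0.  0. ] open 60.3
tool shift [ 1.3 -5.2  3.2] turn [ 0.39  0.07 -0.41] shift in final axes [ 1.3 -5.2  3.3]
```

```bash
python3 -m creep '[1,-5,3,0.4,0,-0.4,0,0,0,0,0,0]' 60; python3 -m creep '[0,0,0,0,0,0,0,0,0,0,0,0,0,0,0,0,0,0]' 20 25;python3 -m creep '[0,0,0,0,0,0,0,0,0,0,0,0]';python3 go.py 510.5 379 68 -1
```

```text
clock: 5.08
tool_pos: [0.512, 0.3799, 0.0705]
eef_rot: [0.713, 0.701, 0.002, 0.0]
contact_force: [-0.4, 0.1, 0.1]
opening: 0.679
clock: 5.33
tool_pos: [0.5131, 0.3806, 0.0723]
eef_rot: [0.714, 0.701, 0.003, 0.001]
contact_force: [-0.4, -0.1, -0.1]
opening: 0.477
clock: 5.5
tool_pos: [0.5101, 0.3806, 0.0723]
eef_rot: [0.713, 0.701, 0.001, -0.001]
contact_force: [-11.6, -0.3, 5.7]
opening: 0.328
t 5.5 pos [510.1 380.6  72.3] yaw_y -1.0 F [-11.6  -0.3   5.7] open 28.9
tool shift [-1.6  0.4  4.3] turn [ 0.04 -0.15 -0.03] shift in final axes [-1.6  0.4  4.3]
```

```bash
python3 -m creep '[-15,0,0,0,0,0,-25,0,0,0,0,0,-25,0,0,0,0,0,-25,0,0,0,0,0,0,0,0,0,0,0]';python3 go.py 508.4 253.7 72 -1
```

```text
clock: 5.92
tool_pos: [0.5077, 0.3085, 0.0724]
eef_rot: [0.709, 0.705, 0.015, -0.011]
contact_force: [1.6, -3.3, -3.1]
opening: 0.309
t 5.92 pos [507.7 308.5  72.4] yaw_y -0.4 F [ 1.6 -3.3 -3.1] open 27.3
tool shift [-54.8   1.1  -1.5] turn [ 0.34 -2.09  0.6 ] shift in final axes [-54.8   1.7   0.4]
```

```bash
python3 -m creep '[-14,0,0,0,-1,0.3,-14,0,0,0,-1,0.3,-14,0,0,0,0,0,-14,0,0,0,0,0,0,0,0,0,0,0]';python3 go.py 508.4 253.7 72 -1
```

```text
clock: 6.33
tool_pos: [0.5065, 0.2603, 0.0724]
eef_rot: [0.711, 0.704, 0.009, -0.003]
contact_force: [-0.2, -2.6, 0.9]
opening: 0.308
t 6.33 pos [506.5 260.3  72.4] yaw_y -0.6 F [-0.2 -2.6  0.9] open 27.1
tool shift [-6.6  1.9  0.3] turn [ 0.51 -0.93  0.42] shift in final axes [-6.5  2.   0.4]
```

```bash
python3 -m creep '[-6,1,0,0,-0.5,0,-6,0,0,0,0,0,-5,0,0,0,0,0,0,0,0,0,0,0]';python3 go.py 508.4 253.7 72 -1
python3 - <<'E'
from h import *
t=cal("top");cv2.imwrite("pics/t2.png",cv2.resize(t["color"][150:330,110:350,::-1],None,fx=3.3,fy=3.3,interpolation=cv2.INTER_CUBIC))
t=cal("side");cv2.imwrite("pics/s2.png",cv2.resize(t["color"][190:400,150:390,::-1],None,fx=2.8,fy=2.8,interpolation=cv2.INTER_CUBIC))
E
```

```text
clock: 6.67
tool_pos: [0.5064, 0.2569, 0.0723]
eef_rot: [0.708, 0.706, 0.014, -0.007]
contact_force: [-0.9, -2.6, 3.4]
opening: 0.306
t 6.67 pos [506.4 256.9  72.3] yaw_y -0.2 F [-0.9 -2.6  3.4] open 27.0
tool shift [-3.2  2.   0.3] turn [ 0.61 -1.69  0.77] shift in final axes [-3.1  2.   0.3]
```

View pics/t2.png

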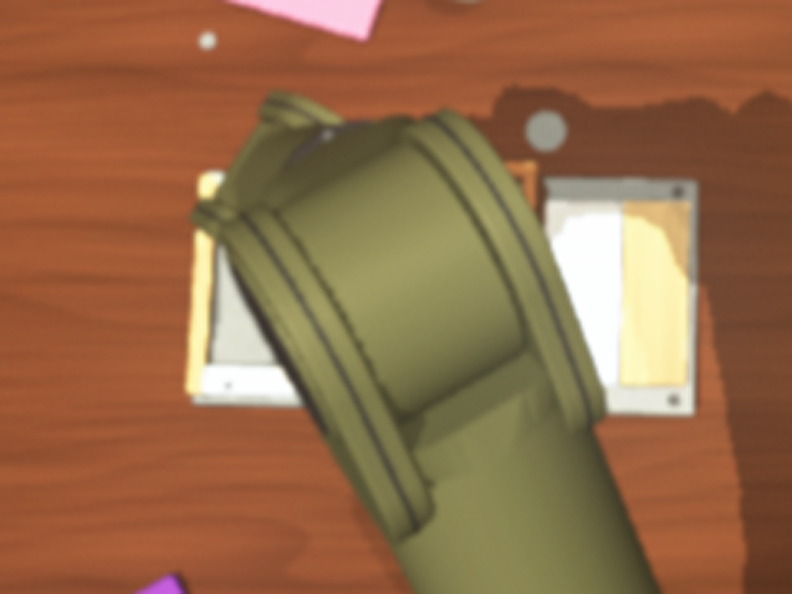

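View pics/s2.png

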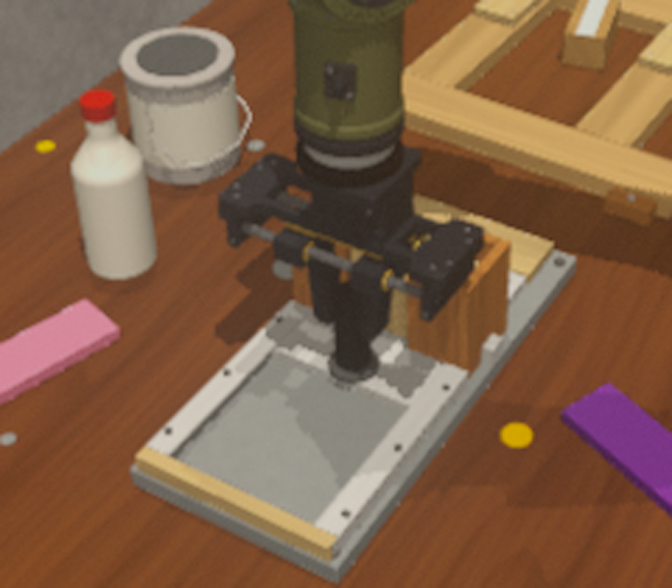

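The plate is out: the top crop shows it at (655,292), about 6 mm short of the board edge, with the white blade behind it. I'll pull the slide home.

```bash
python3 -m creep '[10,0,0,0,0,0,20,0,0,0,0,0,25,0,0,0,0,0,25,0,0,0,0,0,25,0,0,0,0,0]';python3 -m creep '[15,0,0,0,0,0,15,0,0,0,0,0,10,0,0,0,0,0,0,0,0,0,0,0]';python3 go.py 510.6 384 72 -1
```

```text
clock: 7.18
tool_pos: [0.5084, 0.3387, 0.0723]
eef_rot: [0.715, 0.699, -0.004, 0.007]
contact_force: [-1.9, -6.1, 7.7]
opening: 0.313
clock: 7.52
tool_pos: [0.5094, 0.3798, 0.0724]
eef_rot: [0.714, 0.701, -0.008, 0.011]
contact_force: [0.0, 1.8, -0.4]
opening: 0.313
t 7.52 pos [509.4 379.8  72.4] yaw_y -1.1 F [ 0.   1.8 -0.4] open 27.5
tool shift [4.2 1.1 0.3] turn [ 0.32  1.53 -0.05] shift in final axes [4.2 1.1 0.4]
```

```bash
python3 -m creep '[5,0,0,0,0,0,6,0,0,0,0,0,7,0,0,0,0.5,0,0,0,0,0,0,0]';python3 go.py 510.6 384 72 -1;python3 -m creep '[8,0,0,0,0,0,8,0,0,0,0.5,0,0,0,0,0,0,0]';python3 go.py 510.6 384 72 -1
```

```text
clock: 7.85
tool_pos: [0.5096, 0.3852, 0.0723]
eef_rot: [0.715, 0.699, -0.015, 0.016]
contact_force: [-0.6, 2.0, -0.9]
opening: 0.307
t 7.85 pos [509.6 385.2  72.3] yaw_y -1.3 F [-0.6  2.  -0.9] open 27.0
tool shift [-1.2  1.1  0.3] turn [ 0.1   2.48 -0.33] shift in final axes [-1.2  1.1  0.3]
clock: 8.1
tool_pos: [0.5096, 0.3855, 0.0721]
eef_rot: [0.717, 0.696, -0.024, 0.021]
contact_force: [-1.0, 2.5, -1.4]
opening: 0.308
t 8.1 pos [509.6 385.5  72.1] yaw_y -1.7 F [-1.   2.5 -1.4] open 27.1
tool shift [-1.5  1.1  0.2] turn [-0.2   3.66 -0.71] shift in final axes [-1.5  1.1  0.1]
```

```bash
python3 -m creep '[-2,0,0,0,1,0,0,0,0,0,0,0,0,0,0,0,0,0]' 60; python3 -m creep '[0,0,-15,0,1,-0.3,0,0,-35,0,1,-0.3,0,0,-38,0,0,0,0,0,-38,0,0,0,0,0,0,0,0,0]' 60;python3 go.py 503.6 104.7 180 -1
python3 - <<'E'
from h import *
t=cal("top");cv2.imwrite("pics/t3.png",cv2.resize(t["color"][150:330,110:350,::-1],None,fx=3.3,fy=3.3,interpolation=cv2.INTER_CUBIC))
t=cal("side");cv2.imwrite("pics/s3.png",cv2.resize(t["color"][190:400,150:390,::-1],None,fx=2.8,fy=2.8,interpolation=cv2.INTER_CUBIC))
E
```

```text
clock: 8.35
tool_pos: [0.5106, 0.3828, 0.0718]
eef_rot: [0.718, 0.696, -0.017, 0.015]
contact_force: [-0.4, 0.4, 0.5]
opening: 0.511
clock: 8.77
tool_pos: [0.5103, 0.3853, 0.2029]
eef_rot: [0.714, 0.701, -0.004, -0.0]
contact_force: [1.0, 1.3, 0.1]
opening: 0.682
t 8.77 pos [510.3 385.3 202.9] yaw_y -1.1 F [1.  1.3 0.1] open 60.1
tool shift [-280.6   -1.4   24.4] turn [-0.34  0.32 -0.06] shift in final axes [-280.7   -1.8   22.9]
```

View pics/t3.png

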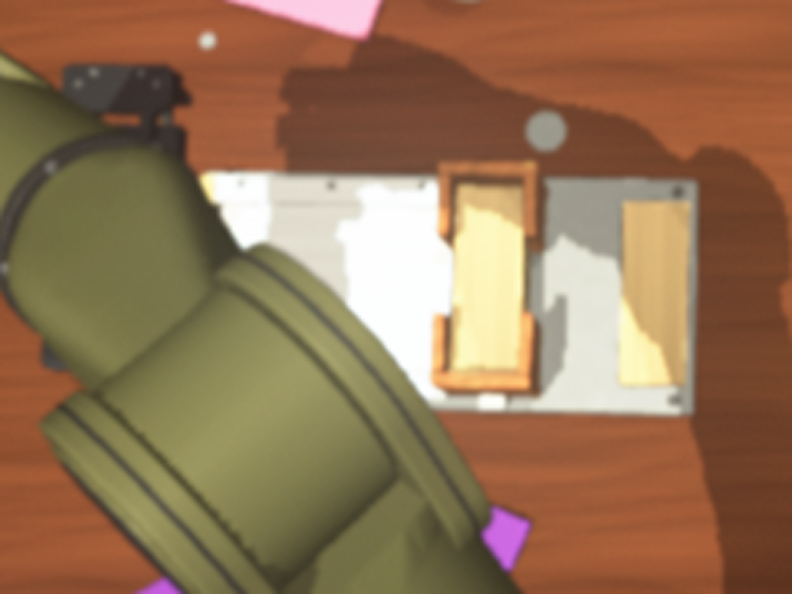

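View pics/s3.png

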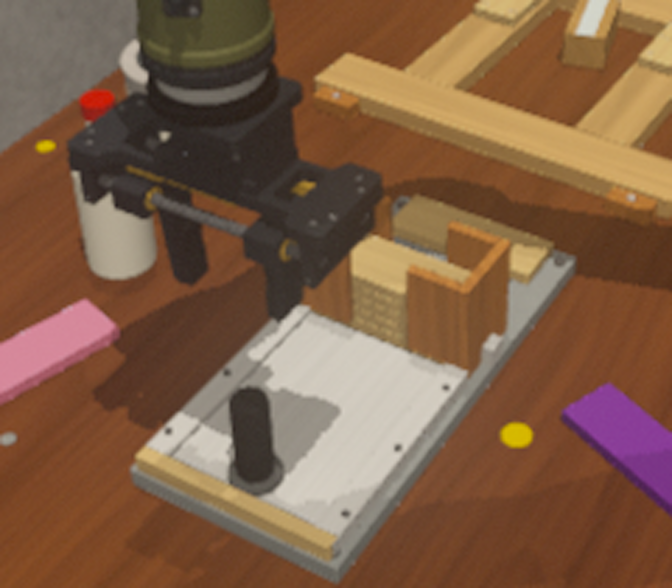

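The slide is home (side crop knob at 255,435), the stack has dropped, and the fed plate lies straight at top crop (653,293). Next I measure the plate.

```bash
python3 - <<'E'
from h import *
t=cal("top")
u=un([(621,201),(689,201),(618,384),(687,386)],3.3,110,150)
P=np.array([back(t,x,.03) for x in u]);print((P*1000).round(1),(P.mean(0)*1000).round(1))
p=[.5049,.1837,-.0165];c,s=np.cos(p[2]),np.sin(p[2]);d=P-np.array([p[0],p[1],0])
print("mag",np.c_[c*d[:,0]+s*d[:,1],-s*d[:,0]+c*d[:,1]].round(4))
E
python3 -m creep '[-35,0,0,-0.3,0.3,0,-40,0,0,0,0,0,-40,0,0,0,0,0,-40,0,0,0,0,0,-40,0,0,0,0,0]' 0 20
python3 -m creep '[-40,0,0,0,0,0,-30,0,0,0,0,0,0,0,0,0,0,0]'
python3 go.py 503.6 104.7 180 -1
```

```text
[[572.5  92.2  30. ]
 [572.1  40.4  30. ]
 [432.8  94.2  30. ]
 [431.   42.5  30. ]] [502.1  67.3  30. ]
mag [[ 0.0691 -0.0904]
 [ 0.0696 -0.1422]
 [-0.0706 -0.0907]
 [-0.0716 -0.1424]]
clock: 9.33
tool_pos: [0.4977, 0.1919, 0.1902]
eef_rot: [0.706, 0.708, -0.007, -0.006]
contact_force: [-0.3, -0.0, 0.2]
opening: 0.326
clock: 9.58
tool_pos: [0.4932, 0.1066, 0.1857]
eef_rot: [0.71, 0.704, -0.016, -0.007]
contact_force: [0.2, -1.1, 0.2]
opening: 0.1
t 9.58 pos [493.2 106.6 185.7] yaw_y -0.5 F [ 0.2 -1.1  0.2] open 8.8
tool shift [-1.7 10.6  5.4] turn [-1.8   0.73  0.53] shift in final axes [-1.7 10.4  5.7]
```

```bash
python3 -m creep '[0,5,0,-1,4,0.5,0,5,0,-0.8,5,0,0,0,0,0,0,0]' 0
python3 go.py 503.6 108 50 -1
```

```text
clock: 9.83
tool_pos: [0.5009, 0.1039, 0.1818]
eef_rot: [0.713, 0.697, 0.05, -0.054]
contact_force: [-0.2, -1.2, 0.1]
opening: 0.008
t 9.83 pos [500.9 103.9 181.8] yaw_y -1.3 F [-0.2 -1.2  0.1] open 0.7
tool shift [-15.3   3.5 131. ] turn [-0.36 -8.47 -0.28] shift in final axes [  4.1   2.7 131.8]
```

```bash
python3 -m creep '[-3,1,28,0,0,0,-3,1,28,0,0,0,-3,1,25,0,0,0,-3,0,20,0,0,0,0,0,0,0,0,0]' 0
python3 go.py 503.6 108 50 -1
```

```text
clock: 10.25
tool_pos: [0.5017, 0.1099, 0.0744]
eef_rot: [0.713, 0.698, 0.047, -0.054]
contact_force: [-0.3, -0.2, 0.2]
opening: 0.003
t 10.25 pos [501.7 109.9  74.4] yaw_y -1.2 F [-0.3 -0.2  0.2] open 0.3
tool shift [-5.3  2.3 23.8] turn [-0.65 -8.26 -0.23] shift in final axes [-1.9  2.  24.4]
```

```bash
python3 -m creep '[-3,1,14,0,0,0,-3,1,12,0,0,0,-1,0,7,0,0,0,0,0,0,0,0,0]' 0
python3 go.py 503.6 108 24 -1
python3 - <<'E'
from h import *
t=cal("side");cv2.imwrite("pics/s4.png",cv2.resize(t["color"][190:360,200:390,::-1],None,fx=3.4,fy=3.4,interpolation=cv2.INTER_CUBIC))
E
```

```text
clock: 10.58
tool_pos: [0.5016, 0.1127, 0.039]
eef_rot: [0.71, 0.701, 0.045, -0.055]
contact_force: [0.5, -0.1, -1.0]
opening: 0.006
t 10.58 pos [501.6 112.7  39. ] yaw_y -0.7 F [ 0.5 -0.1 -1. ] open 0.5
tool shift [-6.7  2.3 14.1] turn [-0.89 -8.15  0.22] shift in final axes [-4.6  2.1 15. ]
```

View pics/s4.png

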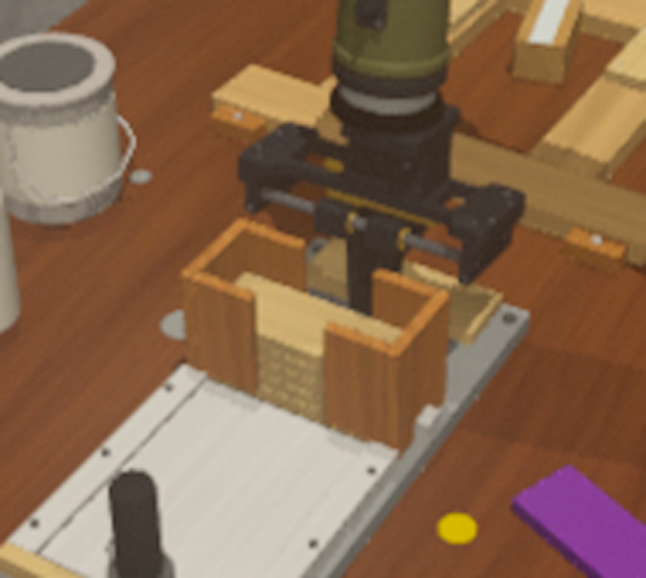

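The fingers are between the chute and the plate and touching neither. I continue down.

```bash
python3 -m creep '[-4,1,9,0,0,0,-3,1,6,0,0,0,0,0,3,0,0,0,0,0,0,0,0,0]' 0
python3 go.py 503.6 108 24 -1
```

```text
clock: 10.97
tool_pos: [0.5053, 0.1085, 0.0212]
eef_rot: [0.71, 0.701, 0.047, -0.054]
contact_force: [-0.4, -0.0, -0.6]
opening: 0.004
t 10.97 pos [505.3 108.5  21.2] yaw_y -0.7 F [-0.4 -0.  -0.6] open 0.4
tool shift [-0.1 -1.8 -2.8] turn [-0.62 -8.22  0.23] shift in final axes [-0.5 -1.7 -2.8]
```

```bash
python3 -m creep '[-8,-1,-3,0,0,0,-9,0,-1.3,0,0,0,-9,0,-1.3,0,0,0,-5,0,-0.7,0,0,0,0,0,0,0,0,0]' 0
python3 go.py 503.6 80 23 -1
python3 - <<'E'
from h import *
t=cal("top");cv2.imwrite("pics/t5.png",cv2.resize(t["color"][150:330,210:450,::-1],None,fx=3.3,fy=3.3,interpolation=cv2.INTER_CUBIC))
E
```

```text
clock: 11.38
tool_pos: [0.5042, 0.0727, 0.0239]
eef_rot: [0.71, 0.7, 0.048, -0.053]
contact_force: [0.3, 0.8, -0.5]
opening: 0.005
t 11.38 pos [504.2  72.7  23.9] yaw_y -0.8 F [ 0.3  0.8 -0.5] open 0.4
tool shift [ 7.1 -0.7  1.9] turn [-0.55 -8.19  0.15] shift in final axes [ 7.3 -0.7  0.9]
```

View pics/t5.png

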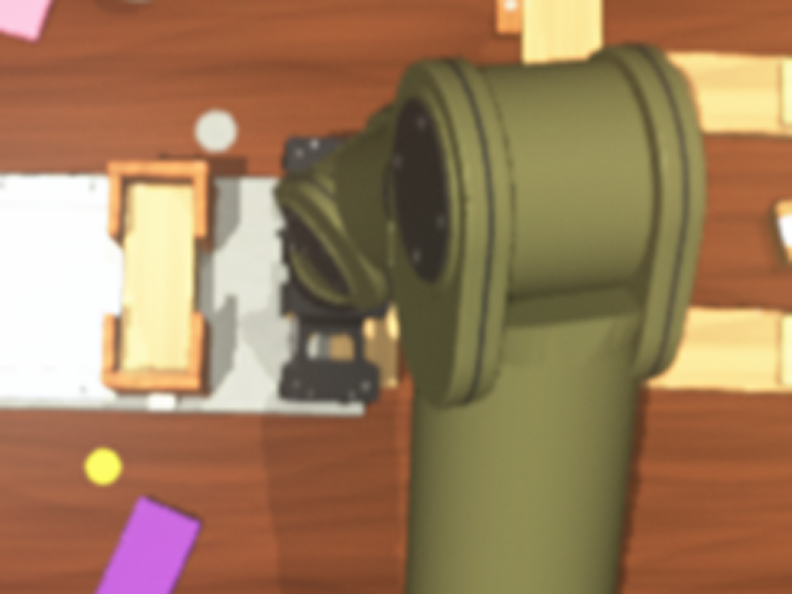

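```bash
python3 - <<'E'
from h import *
t=cal("top")
for p,z in(((398,350),.03),((398,384),.03),((365,410),.018)): print(p,(back(t,un([p],3.3,210,150)[0],z)*1000).round(1))
t=cal("side");cv2.imwrite("pics/s5.png",cv2.resize(t["color"][190:360,200:390,::-1],None,fx=3.4,fy=3.4,interpolation=cv2.INTER_CUBIC))
cv2.imwrite("pics/t5b.png",cv2.resize(cal("top")["color"][230:290,290:350,::-1],None,fx=9,fy=9,interpolation=cv2.INTER_CUBIC))
E
```

```text
(398, 350) [457.9  11.5  30. ]
(398, 384) [432.3  11.7  30. ]
(365, 410) [413.8  36.7  18. ]
```

View pics/s5.png

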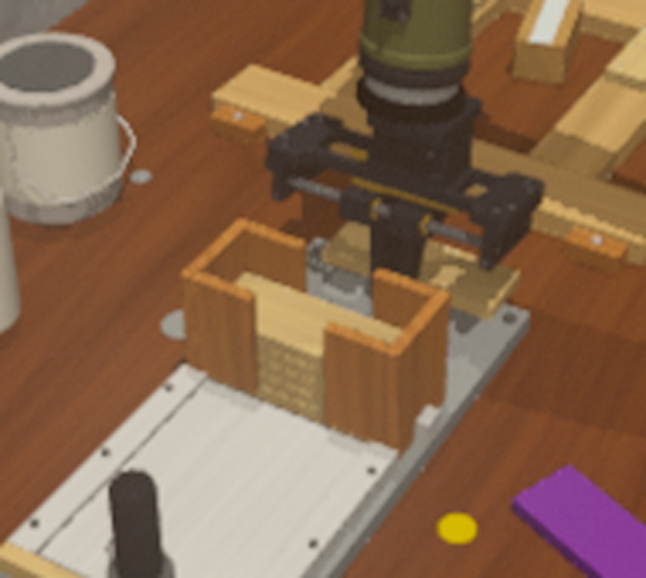

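View pics/t5b.png

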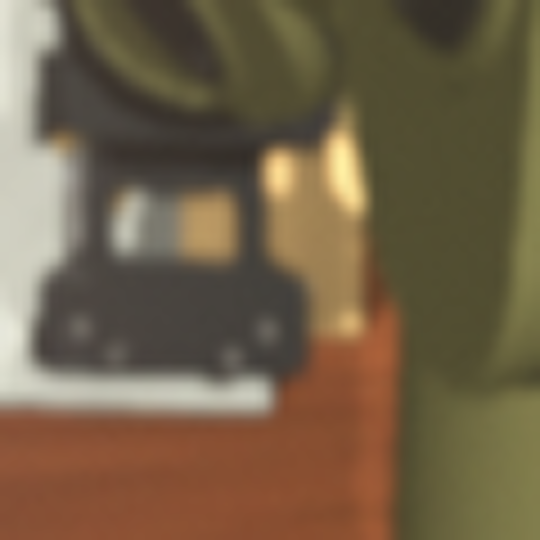

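The plate went a bit further than I wanted. Its front edge is near y=12, so its centre is near y=37, about 3 mm inside the board edge and still supported. I'll back off horizontally before lifting. I'll set the grasp a few mm to the +y side so the outer finger touches first.

```bash
python3 -m creep '[5,0,0.7,0,0,0,8,0,1,0,0,0,0,0,0,0,0,0]' 0
python3 go.py 503 43 140 -91
python3 -m creep '[0,0,-30,0,-2,0,0,0,-38,0,-4,0,0,0,-38,0,-3,0,0,0,-20,0,0,0,0,0,0,0,0,0]' 72 15
python3 go.py 503 43 140 -91
python3 - <<'E'
from h import *
t=cal("side");cv2.imwrite("pics/s6.png",cv2.resize(t["color"][190:360,200:390,::-1],None,fx=3.4,fy=3.4,interpolation=cv2.INTER_CUBIC))
E
```

```text
clock: 11.83
tool_pos: [0.5045, 0.0909, 0.0242]
eef_rot: [0.709, 0.701, 0.049, -0.054]
contact_force: [0.0, -0.2, 0.5]
opening: 0.007
t 11.83 pos [504.5  90.9  24.2] yaw_y -0.6 F [ 0.  -0.2  0.5] open 0.6
tool shift [ -30.6   -2.  -121.5] turn [-6.99 -6.16 90.21] shift in final axes [  -0.7   47.9 -115.8]
clock: 12.25
tool_pos: [0.5035, 0.0847, 0.1521]
eef_rot: [0.709, 0.705, -0.012, 0.001]
contact_force: [0.8, -1.4, -0.5]
opening: 0.356
t 12.25 pos [503.5  84.7 152.1] yaw_y -0.3 F [ 0.8 -1.4 -0.5] open 31.4
tool shift [-41.5  -0.1  12.8] turn [ 0.11  1.54 90.72] shift in final axes [ 0.2 41.7 12.1]
```

View pics/s6.png

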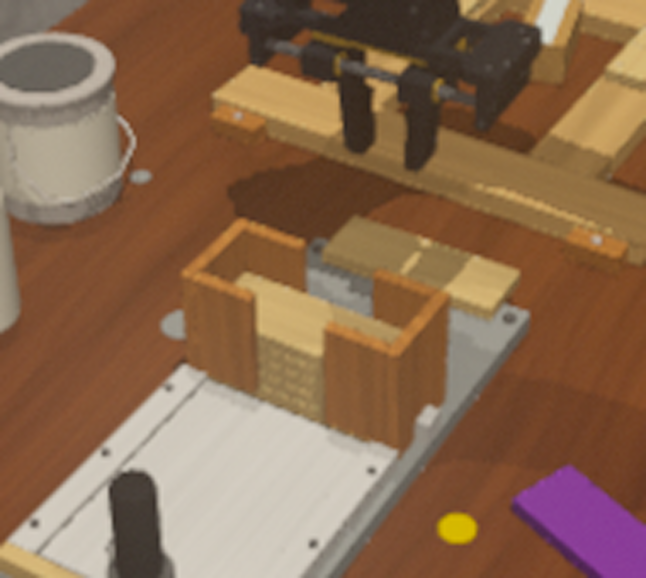

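The plate rests on the board (side crop 420,262). I turn the tool 90° while moving over it.

```bash
python3 -m creep '[-20,0,0,0,0.5,7,-20,0,0,0,0.5,7,0,0,0,0,0,7,0,0,0,0,0,7,0,0,0,0,0,7]' 72; python3 -m creep '[0,0,0,0,0,7,0,0,0,0,0,7,0,0,0,0,0,7,0,0,0,0,0,7,0,0,0,0,0,7]'; python3 -m creep '[0,0,0,0,0,7,0,0,0,0,0,7,0,0,0,0,0,5,0,0,0,0,0,0]'
python3 go.py 503 43 140 -91
python3 - <<'E'
from h import *
s=cal("side");uv=un([(362,216),(521,269),(497,318),(322,262)],3.4,200,190)
print(np.array([back(s,u,.03)*1000 for u in uv]).round(1))
E
```

```text
clock: 12.72
tool_pos: [0.4973, 0.0443, 0.1464]
eef_rot: [0.89, 0.456, -0.009, -0.006]
contact_force: [-0.5, 0.2, 0.5]
opening: 0.787
clock: 13.13
tool_pos: [0.4923, 0.0419, 0.1387]
eef_rot: [0.987, 0.161, -0.017, -0.002]
contact_force: [-0.2, -0.3, 0.1]
opening: 0.816
clock: 13.47
tool_pos: [0.4882, 0.0404, 0.1326]
eef_rot: [1.0, -0.011, -0.022, 0.004]
contact_force: [-0.2, -0.2, 0.3]
opening: 0.82
t 13.47 pos [488.2  40.4 132.6] yaw_y -91.3 F [-0.2 -0.2  0.3] open 72.2
tool shift [14.4 -2.8 -8.1] turn [ 0.5   2.49 -0.3 ] shift in final axes [14.7 -2.8 -7.4]
[[566.7   6.6  30. ]
 [433.2   8.1  30. ]
 [425.2  67.5  30. ]
 [565.3  70.9  30. ]]
```

```bash
python3 -m creep '[7,-2,12,0.5,2.5,-0.3,6,0,20,0,0,0,0,0,30,0,0,0,0,0,0,0,0,0]' 72
python3 go.py 502 42.5 60 -91
```

```text
clock: 13.85
tool_pos: [0.5007, 0.0421, 0.0665]
eef_rot: [1.0, -0.001, 0.001, 0.0]
contact_force: [-0.6, -0.1, -0.1]
opening: 0.816
t 13.85 pos [500.7  42.1  66.5] yaw_y -90.1 F [-0.6 -0.1 -0.1] open 71.9
tool shift [ 1.3 -0.4  6.5] turn [ 0.02 -0.08  0.94] shift in final axes [ 1.3 -0.4  6.5]
```

```bash
python3 -m creep '[1,0,16,0,0,0.5,0,0,14,0,0,0.4,0,0,10,0,0,0,0,0,0,0,0,0]' 72
python3 go.py 502 42.5 20 -91
python3 - <<'E'
from h import *
t=cal("side");cv2.imwrite("pics/s7.png",cv2.resize(t["color"][190:360,200:390,::-1],None,fx=3.4,fy=3.4,interpolation=cv2.INTER_CUBIC))
E
```

```text
clock: 14.18
tool_pos: [0.5009, 0.0417, 0.0251]
eef_rot: [1.0, -0.005, -0.001, 0.0]
contact_force: [0.5, 0.1, -0.2]
opening: 0.816
t 14.18 pos [500.9  41.7  25.1] yaw_y -90.6 F [ 0.5  0.1 -0.2] open 71.9
tool shift [ 1.1 -0.8  5.1] turn [0.01 0.1  0.42] shift in final axes [ 1.1 -0.9  5.1]
```

View pics/s7.png

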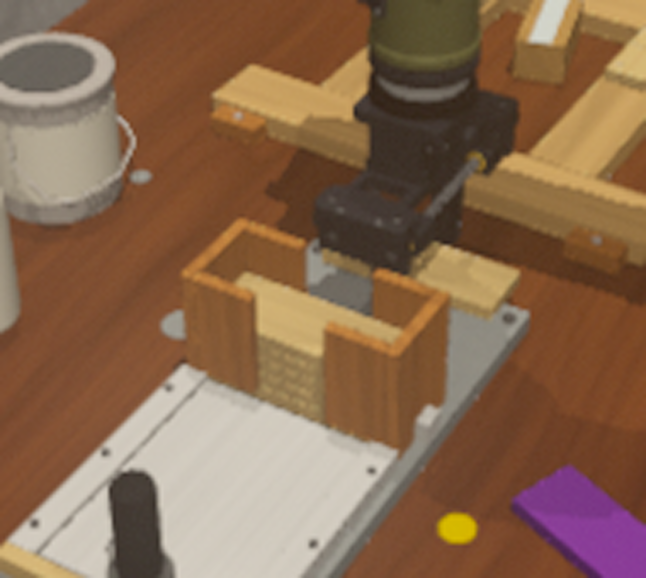

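The gripper straddles the plate without touching it. I lower a little more and close.

```bash
python3 -m creep '[1,0,5,0,0,0.3,0,0,0,0,0,0]' 72; python3 -m creep '[0,0,0,0,0,0,0,0,0,0,0,0,0,0,0,0,0,0,0,0,0,0,0,0]' 40 15;python3 -m creep '[0,0,0,0,0,0,0,0,0,0,0,0]' 40 25; python3 go.py 502 42.5 20 -91
```

```text
clock: 14.4
tool_pos: [0.503, 0.0416, 0.022]
eef_rot: [1.0, -0.008, 0.001, -0.0]
contact_force: [-0.0, 0.5, -0.3]
opening: 0.816
clock: 14.73
tool_pos: [0.5043, 0.0415, 0.0241]
eef_rot: [1.0, -0.007, 0.002, -0.0]
contact_force: [-0.6, -0.6, -0.7]
opening: 0.562
clock: 14.9
tool_pos: [0.5045, 0.0416, 0.0246]
eef_rot: [1.0, -0.007, 0.003, -0.0]
contact_force: [-0.2, 0.7, 0.3]
opening: 0.562
t 14.9 pos [504.5  41.6  24.6] yaw_y -90.8 F [-0.2  0.7  0.3] open 49.5
tool shift [-2.6 -0.8  4.5] turn [-0.02 -0.29  0.18] shift in final axes [-2.5 -0.8  4.6]
```

```bash
python3 -m creep '[-2,0,0,0,0,0,-1,0,2,0,0,0,0,0,4,0,0,0,0,0,1,0,0,0]' 58 15; python3 -m creep '[0,0,1,0,0,0,0,0,0,0,0,0,0,0,0,0,0,0]' 40 30; python3 go.py 502 42.5 20 -91
```

```text
clock: 15.23
tool_pos: [0.5017, 0.0419, 0.0183]
eef_rot: [1.0, -0.007, 0.003, -0.0]
contact_force: [-1.4, -0.1, 20.5]
opening: 0.656
clock: 15.48
tool_pos: [0.5019, 0.0463, 0.0185]
eef_rot: [1.0, -0.005, 0.004, -0.003]
contact_force: [0.5, -0.2, -1.0]
opening: 0.563
t 15.48 pos [501.9  46.3  18.5] yaw_y -90.5 F [ 0.5 -0.2 -1. ] open 49.6
tool shift [ 0.1  3.8 -1.5] turn [-0.38 -0.47  0.45] shift in final axes [ 0.1  3.8 -1.5]
```

```bash
python3 -m creep '[0,0,-10,0,0,0,0,0,-25,0,0,0,0,0,-30,0,0,0,0,0,-30,0,0,0,0,0,0,0,0,0]' ; python3 go.py 461.2 -166.6 100 -2.7
python3 - <<'E'
from h import *
t=cal("side");cv2.imwrite("pics/s8.png",cv2.resize(t["color"][190:360,200:390,::-1],None,fx=3.4,fy=3.4,interpolation=cv2.INTER_CUBIC))
E
```

```text
clock: 15.9
tool_pos: [0.499, 0.0438, 0.1156]
eef_rot: [1.0, -0.006, 0.0, -0.002]
contact_force: [0.0, 0.2, -0.0]
opening: 0.563
t 15.9 pos [499.   43.8 115.6] yaw_y -90.7 F [ 0.   0.2 -0. ] open 49.6
tool shift [-35.3 210.9  14.7] turn [ -0.15  -0.21 -87.98] shift in final axes [-212.   -27.8   15.6]
```

View pics/s8.png

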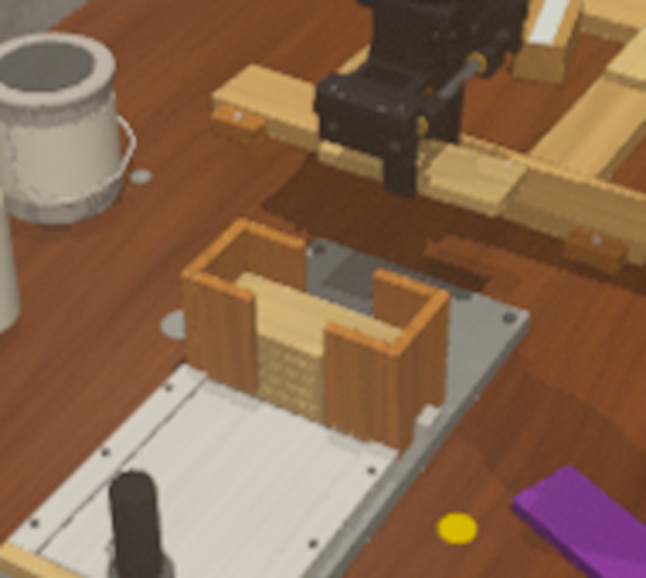

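The plate is held level (side crop 420,175). I carry it to the near joint.

```bash
python3 -m creep '[-5,25,0,0,0,0,-8,38,0,0,0,0,-8,38,0,0,0,0,-8,38,0,0,0,0,-6,38,0,0,0,0]'; python3 -m creep '[0,20,0,0,0,-5,0,0,0,0,0,-7,0,0,0,0,0,-7,0,0,0,0,0,-7,0,0,0,0,0,-7]';python3 -m creep '[0,0,0,0,0,-7,0,0,0,0,0,-7,0,0,0,0,0,-7,0,0,0,0,0,-7,0,0,0,0,0,-7]'; python3 go.py 461.2 -166.6 80 -2.7
```

```text
clock: 16.37
tool_pos: [0.4629, -0.1268, 0.1096]
eef_rot: [1.0, 0.005, -0.001, -0.006]
contact_force: [-0.2, -0.6, -0.2]
opening: 0.563
clock: 16.78
tool_pos: [0.4544, -0.1622, 0.1041]
eef_rot: [0.957, 0.289, -0.006, -0.005]
contact_force: [-0.5, 0.1, -1.6]
opening: 0.565
clock: 17.2
tool_pos: [0.4494, -0.1628, 0.0987]
eef_rot: [0.822, 0.569, -0.007, -0.011]
contact_force: [-0.4, -0.0, -0.6]
opening: 0.564
t 17.2 pos [ 449.4 -162.8   98.7] yaw_y -20.6 F [-0.4 -0.  -0.6] open 49.7
tool shift [ 0.6 12.8 18.4] turn [ -1.48  -0.25 -17.87] shift in final axes [-3.2 11.9 18.7]
```

```bash
python3 -m creep '[0,4,2,-0.7,0,-7,0,4,4,-0.7,0,-6,-2,4,4,0,0,-5,0,0,0,0,0,0]'; python3 go.py 461.2 -166.6 80 -2.7
python3 - <<'E'
from h import *
t=cal("top");cv2.imwrite("pics/t9.png",cv2.resize(t["color"][140:300,350:530,::-1],None,fx=4,fy=4,interpolation=cv2.INTER_CUBIC))
t=cal("side");cv2.imwrite("pics/s9.png",cv2.resize(t["color"][130:290,240:450,::-1],None,fx=3.5,fy=3.5,interpolation=cv2.INTER_CUBIC))
E
```

```text
clock: 17.53
tool_pos: [0.4572, -0.1675, 0.0841]
eef_rot: [0.718, 0.696, 0.0, -0.006]
contact_force: [0.0, 0.0, -0.9]
opening: 0.568
t 17.53 pos [ 457.2 -167.5   84.1] yaw_y -1.7 F [ 0.   0.  -0.9] open 50.0
tool shift [1.  4.  4.1] turn [-0.46 -0.44  0.99] shift in final axes [1.1 3.9 4.1]
```

View pics/t9.png

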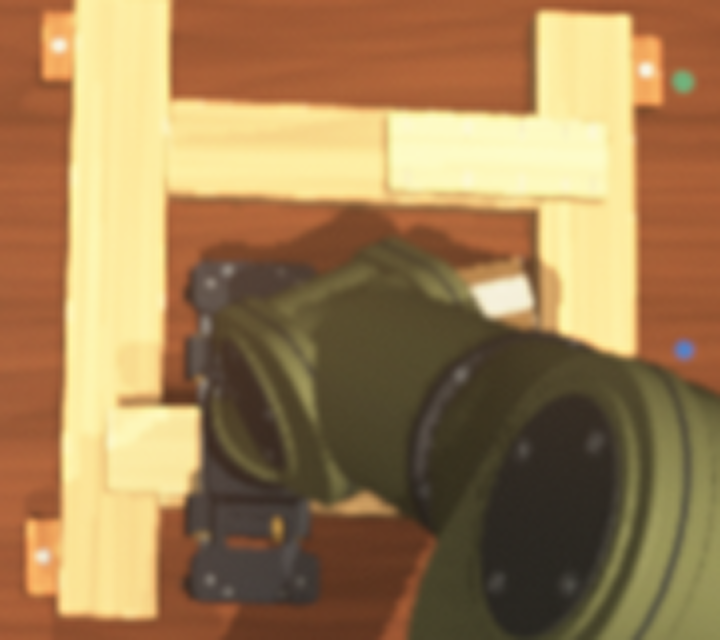

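View pics/s9.png

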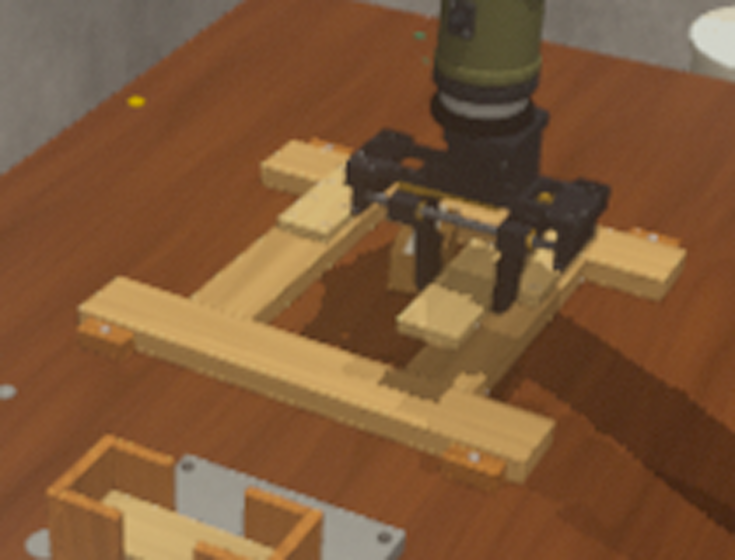

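```bash
python3 - <<'E'
from h import *
t=cal("top");s=cal("side")
u=un([(109,404),(106,489)],4,350,140);P=np.array([back(t,x,.0956)*1000 for x in u]);print("top",P.round(1),P.mean(0))
u=un([(398,322),(457,347)],3.5,240,130);P=np.array([back(s,x,.0836)*1000 for x in u]);print("side bottom end corners",P.round(1),P.mean(0).round(1))
u=un([(398,317),(458,340)],3.5,240,130);P=np.array([back(s,x,.0956)*1000 for x in u]);print("side top",P.round(1),P.mean(0).round(1))
E
python3 go.py 461.2 -166.6 80 -2.7
```

```text
top [[486.  -98.3  95.6]
 [435.7 -95.4  95.6]] [460.85772654 -96.85058238  95.6       ]
side bottom end corners [[ 489.6 -113.5   83.6]
 [ 437.2 -103.4   83.6]] [ 463.4 -108.5   83.6]
side top [[ 485.4 -102.4   95.6]
 [ 434.   -95.1   95.6]] [459.7 -98.7  95.6]
t 17.73 pos [ 457.3 -166.9   85.3] yaw_y -1.9 F [ 0.3  0.2 -0.1] open 49.8
tool shift [0.4 4.  5.3] turn [-0.42 -0.4   0.78] shift in final axes [0.5 3.9 5.3]
```

The plate is centred on the TCP within about 1 mm (top crop end edge at 107,447). Now I lower it.

```bash
python3 -m creep '[0,4,15,-0.4,-0.4,0.8,0,1,15,0,0,0,0,0,12,0,0,0,0,0,8,0,0,0,0,0,0,0,0,0]'; python3 go.py 461 -166.7 23 -2.7
```

```text
clock: 18.15
tool_pos: [0.4634, -0.1667, 0.0349]
eef_rot: [0.726, 0.687, 0.001, 0.002]
contact_force: [-0.1, 0.5, 0.3]
opening: 0.562
t 18.15 pos [ 463.4 -166.7   34.9] yaw_y -3.2 F [-0.1  0.5  0.3] open 49.5
tool shift [-0.2 -2.5 11.9] turn [ 0.21  0.05 -0.47] shift in final axes [-0.2 -2.4 11.9]
```

```bash
python3 -m creep '[0,-2.5,3,0.2,0,-0.4,0,0,3,0,0,0,0,0,3,0,0,0,0,0,0,0,0,0]'; python3 go.py 461 -166.7 23 -2.7
```

```text
clock: 18.48
tool_pos: [0.461, -0.1663, 0.0263]
eef_rot: [0.724, 0.69, -0.0, 0.001]
contact_force: [-0.3, 0.6, -1.6]
opening: 0.565
t 18.48 pos [ 461.  -166.3   26.3] yaw_y -2.8 F [-0.3  0.6 -1.6] open 49.7
tool shift [-0.4 -0.   3.3] turn [ 0.06  0.06 -0.1 ] shift in final axes [-0.4 -0.   3.3]
```

```bash
python3 -m creep '[0,0,2,0,0,0,0,0,2,0,0,0,0,0,0,0,0,0]'; python3 go.py 461 -166.7 23 -2.7
```

```text
clock: 18.73
tool_pos: [0.4615, -0.1666, 0.0227]
eef_rot: [0.724, 0.689, 0.0, 0.001]
contact_force: [-0.8, -0.3, 0.6]
opening: 0.56
t 18.73 pos [ 461.5 -166.6   22.7] yaw_y -2.8 F [-0.8 -0.3  0.6] open 49.4
tool shift [-0.1 -0.5 -0.3] turn [ 0.14  0.06 -0.14] shift in final axes [-0.1 -0.5 -0.3]
```

```bash
python3 -m creep '[0,0,1.5,0,0,0,0,0,1,0,0,0,0,0,0,0,0,0]'; python3 go.py 461 -166.7 23 -2.7
```

```text
clock: 18.98
tool_pos: [0.4616, -0.1666, 0.0231]
eef_rot: [0.724, 0.689, 0.001, 0.003]
contact_force: [0.2, 0.1, -0.7]
opening: 0.562
t 18.98 pos [ 461.6 -166.6   23.1] yaw_y -2.8 F [ 0.2  0.1 -0.7] open 49.5
tool shift [-0.1 -0.6  0.1] turn [ 0.26  0.16 -0.12] shift in final axes [-0.1 -0.6  0.1]
```

```bash
python3 -m creep '[0,0,3,0,0,0,0,0,3,0,0,0]'; python3 go.py 461 -166.7 23 -2.7
```

```text
clock: 19.15
tool_pos: [0.4617, -0.1668, 0.0223]
eef_rot: [0.724, 0.69, 0.001, 0.005]
contact_force: [-3.7, 4.4, 53.4]
opening: 0.565
t 19.15 pos [ 461.7 -166.8   22.3] yaw_y -2.8 F [-3.7  4.4 53.4] open 49.7
tool shift [ 0.  -0.7 -0.7] turn [ 0.45  0.33 -0.11] shift in final axes [ 0.  -0.7 -0.7]
```

Contact confirmed. I ease off, open and retreat.

```bash
python3 -m creep '[0,0,-0.5,0,0,0,0,0,0,0,0,0]'; python3 -m creep '[0,0,0,0,0,0,0,0,0,0,0,0,0,0,0,0,0,0]' 64; python3 -m creep '[0,-0.5,-15,0,0,0,0,0,-35,0,0,0,0,0,-40,0,0,0,0,0,-40,0,0,0,0,0,0,0,0,0]'; python3 go.py 510.5 384 150 -1
python3 - <<'E'
from h import *
t=cal("side");cv2.imwrite("pics/s10.png",cv2.resize(t["color"][130:290,240:450,::-1],None,fx=3.5,fy=3.5,interpolation=cv2.INTER_CUBIC))
E
```

```text
clock: 19.32
tool_pos: [0.4623, -0.1667, 0.025]
eef_rot: [0.724, 0.69, 0.001, 0.006]
contact_force: [-0.2, -0.9, -0.6]
opening: 0.565
clock: 19.57
tool_pos: [0.4628, -0.1669, 0.0246]
eef_rot: [0.724, 0.69, 0.002, 0.007]
contact_force: [0.2, -0.2, 0.1]
opening: 0.726
clock: 19.98
tool_pos: [0.4596, -0.1646, 0.1551]
eef_rot: [0.723, 0.691, -0.001, 0.002]
contact_force: [-0.4, -0.7, 0.1]
opening: 0.727
t 19.98 pos [ 459.6 -164.6  155.1] yaw_y -2.7 F [-0.4 -0.7  0.1] open 64.1
tool shift [550.4  25.4   2.7] turn [ 0.07  0.25 -1.66] shift in final axes [549.4  41.4   5.1]
```

View pics/s10.png

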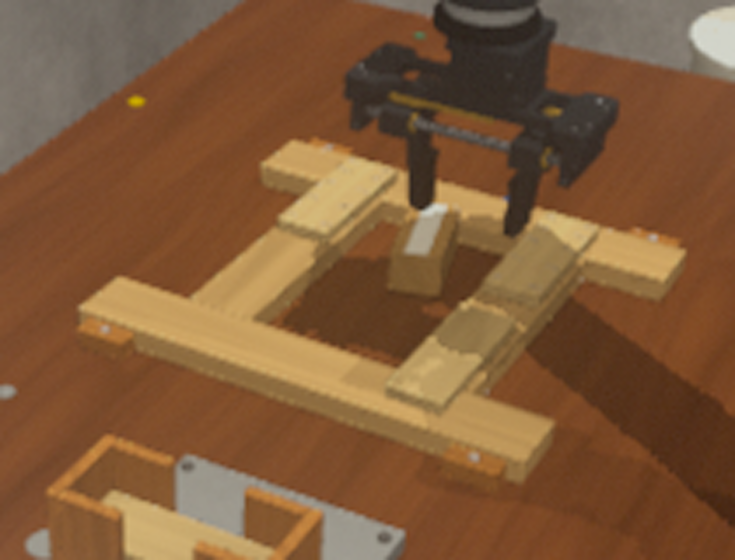

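The first plate lies flat over the near joint (side crop 455,355). I return to the knob.

```bash
python3 -m creep '[30,2,-8,0,0,-0.3,41,2,-6,0,0,-0.3,41,2,-6,0,0,-0.3,41,1,0,0,0,-0.3,41,1,0,0,0,-0.3]' 60; python3 -m creep '[41,1,0,0,0,-0.5,41,1,0,0,0,-0.5,41,1,0,0,0,-0.5,41,1,0,0,0,-0.5,41,1,0,0,0,-0.5]';python3 go.py 510.6 384 150 -1
```

```text
clock: 20.45
tool_pos: [0.4728, 0.0207, 0.1663]
eef_rot: [0.724, 0.69, -0.008, 0.001]
contact_force: [0.9, 0.8, -0.1]
opening: 0.679
clock: 20.87
tool_pos: [0.4805, 0.2291, 0.1557]
eef_rot: [0.709, 0.705, -0.014, -0.0]
contact_force: [1.1, 0.3, -0.1]
opening: 0.678
t 20.87 pos [480.5 229.1 155.7] yaw_y -0.3 F [ 1.1  0.3 -0.1] open 59.7
tool shift [155.1  29.5   2.1] turn [-1.17  1.13  0.74] shift in final axes [155.4  27.4   5.7]
```

```bash
python3 -m creep '[41,0,0,0,0,-0.5,41,0,0,0,0,-0.5,41,0,0,0,0,0,10,0,0,0,0,0,0,0,0,0,0,0]' 60;python3 go.py 510.6 384 150 -1
```

```text
clock: 21.28
tool_pos: [0.4733, 0.3753, 0.1436]
eef_rot: [0.698, 0.716, -0.017, -0.003]
contact_force: [1.0, 0.1, 0.0]
opening: 0.673
t 21.28 pos [473.3 375.3 143.6] yaw_y 1.5 F [1.  0.1 0. ] open 59.3
tool shift [ 7.6 37.3 -7.7] turn [-1.66  1.17  2.49] shift in final axes [ 9.4 37.1 -6.4]
```

```bash
python3 -m creep '[4,19,0,-0.8,0.6,1.2,4,19,0,-0.8,0.6,1.2,0,0,0,0,0,0]' 60;python3 go.py 510.6 384 72 -1
```

```text
clock: 21.53
tool_pos: [0.5094, 0.3811, 0.1375]
eef_rot: [0.712, 0.702, -0.004, 0.0]
contact_force: [0.6, 0.1, -0.3]
opening: 0.686
t 21.53 pos [509.4 381.1 137.5] yaw_y -0.8 F [ 0.6  0.1 -0.3] open 60.4
tool shift [ 3.3  1.5 65.4] turn [-0.33  0.39  0.21] shift in final axes [ 2.9  1.2 65.5]
```

```bash
python3 -m creep '[3,1,22,-0.3,0.3,0,1,0,22,0,0,0,0,0,16,0,0,0,0,0,4,0,0,0,0,0,0,0,0,0]' 60;python3 go.py 510.6 384 72 -1
```

```text
clock: 21.95
tool_pos: [0.5096, 0.3729, 0.0678]
eef_rot: [0.714, 0.7, -0.007, 0.003]
contact_force: [0.1, 0.5, -0.2]
opening: 0.682
t 21.95 pos [509.6 372.9  67.8] yaw_y -1.2 F [ 0.1  0.5 -0.2] open 60.1
tool shift [11.1  0.8 -4.4] turn [-0.29  0.81 -0.16] shift in final axes [11.1  0.8 -4.2]
```

```bash
python3 -m creep '[6,0,-2,-0.3,0.4,0,5,1,-2,0,0.4,0,0,0,0,0,0,0]' 60;python3 go.py 510.6 384 72 -1; python3 -m creep '[0,0,0,0,0,0,0,0,0,0,0,0,0,0,0,0,0,0,0,0,0,0,0,0,0,0,0,0,0,0]' 20 30;python3 go.py 510.6 384 72 -1
```

```text
clock: 22.2
tool_pos: [0.5108, 0.3823, 0.0728]
eef_rot: [0.715, 0.699, -0.001, 0.0]
contact_force: [0.5, 0.9, 0.9]
opening: 0.683
t 22.2 pos [510.8 382.3  72.8] yaw_y -1.3 F [0.5 0.9 0.9] open 60.2
tool shift [ 1.7 -0.2  0.8] turn [-0.01  0.07 -0.26] shift in final axes [ 1.7 -0.2  0.8]
clock: 22.62
tool_pos: [0.5102, 0.3844, 0.0761]
eef_rot: [0.715, 0.7, 0.001, -0.001]
contact_force: [-9.1, -0.2, 4.3]
opening: 0.325
t 22.62 pos [510.2 384.4  76.1] yaw_y -1.2 F [-9.1 -0.2  4.3] open 28.6
tool shift [-0.4  0.5  4.1] turn [ 0.03 -0.14 -0.22] shift in final axes [-0.4  0.5  4.1]
```

```bash
python3 -m creep '[-15,0,0,0,0,0,-25,0,0,0,0,0,-25,0,0,0,0,0,-25,0,0,0,0,0,0,0,0,0,0,0]';python3 -m creep '[-15,0,0,0,-1,0.3,-15,0,0,0,-1,0.3,-14,0,0,0,0,0,-8,0,0,0,0,0,0,0,0,0,0,0]';python3 go.py 508.4 253.7 76 -1
```

```text
clock: 23.03
tool_pos: [0.5077, 0.3098, 0.0761]
eef_rot: [0.711, 0.703, 0.014, -0.01]
contact_force: [0.8, -3.7, -3.4]
opening: 0.306
clock: 23.45
tool_pos: [0.5067, 0.2651, 0.0761]
eef_rot: [0.713, 0.701, 0.007, -0.001]
contact_force: [1.3, 0.1, -0.2]
opening: 0.309
t 23.45 pos [506.7 265.1  76.1] yaw_y -0.9 F [ 1.3  0.1 -0.2] open 27.2
tool shift [-11.4   1.9  -0.1] turn [ 0.49 -0.7   0.08] shift in final axes [-11.4   1.9   0.1]
```

```bash
python3 -m creep '[-10,0,0,0,0,0,-8,0,0,0,0,0,-8,0,0,0,0,0,-6,0,0,0,0,0,0,0,0,0,0,0]';python3 go.py 508.4 253.7 76 -1
python3 - <<'E'
from h import *
t=cal("top");cv2.imwrite("pics/t11.png",cv2.resize(t["color"][150:330,110:350,::-1],None,fx=3.3,fy=3.3,interpolation=cv2.INTER_CUBIC))
E
```

```text
clock: 23.87
tool_pos: [0.5065, 0.2562, 0.0761]
eef_rot: [0.708, 0.706, 0.023, -0.013]
contact_force: [0.2, -3.2, 3.4]
opening: 0.308
t 23.87 pos [506.5 256.2  76.1] yaw_y -0.2 F [ 0.2 -3.2  3.4] open 27.1
tool shift [-2.5  1.9 -0. ] turn [ 0.85 -2.92  0.87] shift in final axes [-2.5  2.   0.1]
```

View pics/t11.png

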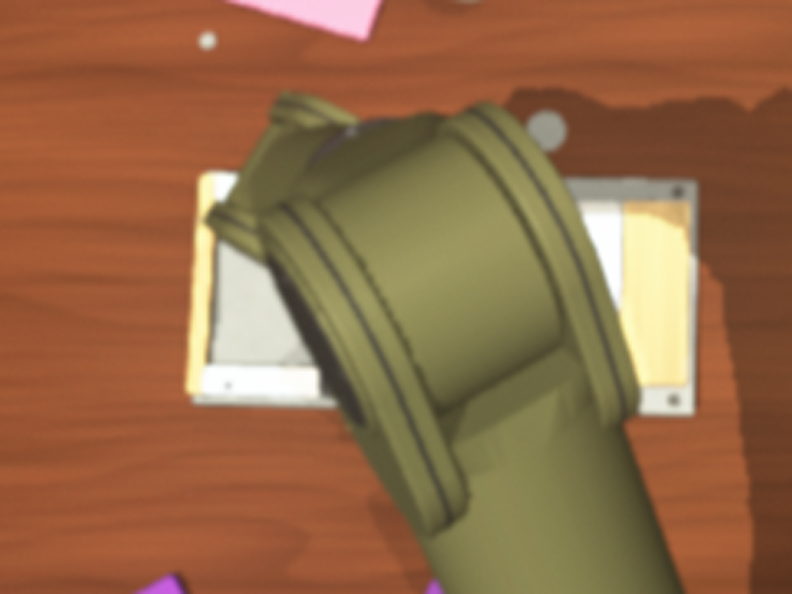

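The second plate is out at the same place (top crop 657,293). I retract the slide.

```bash
python3 -m creep '[10,0,0,0,0,0,20,0,0,0,0,0,25,0,0,0,0,0,25,0,0,0,0,0,25,0,0,0,0,0]';python3 -m creep '[15,0,0,0,0,0,15,0,0,0,0,0,12,0,0,0,0,0,0,0,0,0,0,0]';python3 -m creep '[6,0,0,0,0,0,7,0,0,0,0,0,8,0,0,0,0.5,0,8,0,0,0,0,0,0,0,0,0,0,0]';python3 go.py 510.6 384 72 -1
```

```text
clock: 24.33
tool_pos: [0.5084, 0.3377, 0.0761]
eef_rot: [0.714, 0.7, 0.005, 0.001]
contact_force: [0.0, -5.4, 2.0]
opening: 0.309
clock: 24.67
tool_pos: [0.5095, 0.3813, 0.0762]
eef_rot: [0.712, 0.702, 0.002, 0.005]
contact_force: [0.2, 1.1, -0.6]
opening: 0.311
clock: 25.08
tool_pos: [0.5096, 0.3844, 0.076]
eef_rot: [0.717, 0.697, -0.016, 0.016]
contact_force: [-0.2, 4.0, -2.7]
opening: 0.308
t 25.08 pos [509.6 384.4  76. ] yaw_y -1.6 F [-0.2  4.  -2.7] open 27.1
tool shift [-0.2  1.1  4. ] turn [ 0.08  2.61 -0.6 ] shift in final axes [-0.4  1.1  4. ]
```

```bash
python3 -m creep '[6,0,0,0,0,0,0,0,0,0,0,0]';python3 -m creep '[-2,0,0,0,1,0,0,0,0,0,0,0,0,0,0,0,0,0]' 60; python3 -m creep '[0,0,-15,0,1,-0.3,0,0,-35,0,0.6,-0.3,0,0,-35,0,0,0,0,0,-35,0,0,0,0,0,0,0,0,0]' 60;python3 go.py 503.6 107 180 -1
python3 - <<'E'
from h import *
t=cal("top");cv2.imwrite("pics/t12.png",cv2.resize(t["color"][150:330,110:350,::-1],None,fx=3.3,fy=3.3,interpolation=cv2.INTER_CUBIC))
t=cal("side");cv2.imwrite("pics/s12.png",cv2.resize(t["color"][190:400,150:390,::-1],None,fx=2.8,fy=2.8,interpolation=cv2.INTER_CUBIC))
E
```

```text
clock: 25.25
tool_pos: [0.5096, 0.3856, 0.0759]
eef_rot: [0.718, 0.696, -0.019, 0.019]
contact_force: [-0.1, 1.6, -0.4]
opening: 0.306
clock: 25.5
tool_pos: [0.51, 0.3846, 0.0758]
eef_rot: [0.718, 0.695, -0.011, 0.011]
contact_force: [-0.9, 1.0, -0.7]
opening: 0.51
clock: 25.92
tool_pos: [0.5087, 0.3867, 0.2014]
eef_rot: [0.714, 0.7, -0.001, -0.002]
contact_force: [-0.1, 1.3, 1.3]
opening: 0.682
t 25.92 pos [508.7 386.7 201.4] yaw_y -1.1 F [-0.1  1.3  1.3] open 60.1
tool shift [-279.7    0.3   21.1] turn [-0.2  -0.07 -0.1 ] shift in final axes [-2.797e+02 -2.000e-01  2.140e+01]
```

View pics/t12.png

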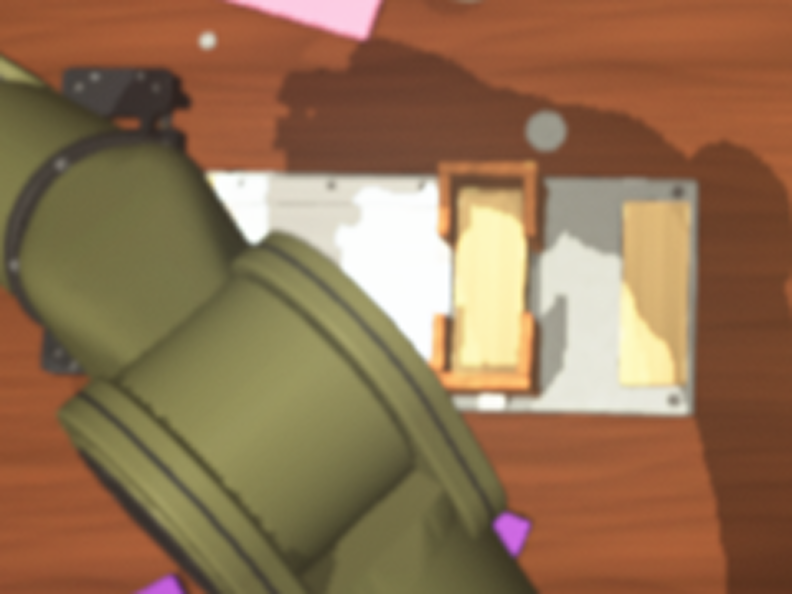

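View pics/s12.png

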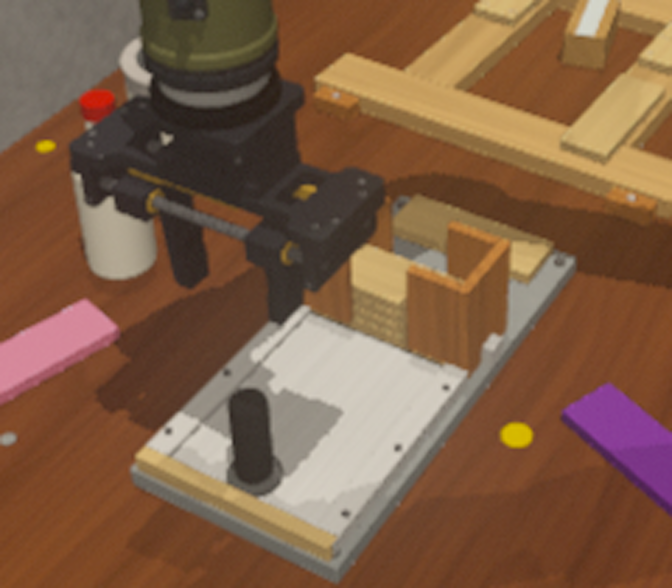

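The slide is home (side crop knob at 250,437), four plates are down in the chute, and the second plate is at top crop (655,293). I'll repeat the tilted nudge with a shorter push.

```bash
python3 -m creep '[-35,0,0,0,0,0,-40,0,0,0,0,0,-40,1,0,0,0,0,-40,1,0,0,0,0,-40,2,0,0,0,0]' 0 20
python3 -m creep '[-40,2,0,-0.5,3,0,-25,5,0,-0.5,5,0,0,0,0,0,0,0]'
python3 go.py 503.6 108 70 -1
```

```text
clock: 26.43
tool_pos: [0.5015, 0.1949, 0.192]
eef_rot: [0.707, 0.708, -0.004, -0.008]
contact_force: [0.4, -0.1, -0.2]
opening: 0.33
clock: 26.68
tool_pos: [0.5067, 0.1125, 0.1856]
eef_rot: [0.711, 0.7, 0.048, -0.051]
contact_force: [-0.3, -3.4, -1.4]
opening: 0.095
t 26.68 pos [506.7 112.5 185.6] yaw_y -0.9 F [-0.3 -3.4 -1.4] open 8.4
tool shift [-20.6  -2.4 113.8] turn [-0.33 -8.04  0.06] shift in final axes [ -4.5  -3.  115.6]
```

```bash
python3 -m creep '[-5,0,28,0,0,0,-5,0,28,0,0,0,-4,0,28,0,0,0,-4,0,22,0,0,0,0,0,0,0,0,0]' 0
python3 go.py 503.6 108 24 -1
```

```text
clock: 27.1
tool_pos: [0.5052, 0.101, 0.0715]
eef_rot: [0.718, 0.693, 0.045, -0.051]
contact_force: [-0.6, -0.7, 0.3]
opening: 0.003
t 27.1 pos [505.2 101.   71.5] yaw_y -2.0 F [-0.6 -0.7  0.3] open 0.2
tool shift [ 0.4 -1.3 48. ] turn [-0.55 -7.85 -1.01] shift in final axes [ 7.  -1.7 47.5]
```

```bash
python3 -m creep '[4,-1,12,0,0,-1,0,0,12,0,0,0,0,0,6,0,0,0,0,0,0,0,0,0]' 0
python3 go.py 503.6 109 24 -1
```

```text
clock: 27.43
tool_pos: [0.5018, 0.112, 0.0405]
eef_rot: [0.71, 0.701, 0.043, -0.052]
contact_force: [0.7, 0.2, -0.5]
opening: 0.006
t 27.43 pos [501.8 112.   40.5] yaw_y -0.7 F [ 0.7  0.2 -0.5] open 0.5
tool shift [-5.2  2.1 16. ] turn [-0.82 -7.75  0.21] shift in final axes [-3.   1.9 16.5]
```

```bash
python3 -m creep '[-3,1,9,0,0,0,-2,1,5,0,0,0,0,0,2,0,0,0,0,0,0,0,0,0]' 0
python3 go.py 503.6 80 23 -1
```

```text
clock: 27.77
tool_pos: [0.5047, 0.1102, 0.0246]
eef_rot: [0.71, 0.701, 0.044, -0.052]
contact_force: [0.7, -0.4, 0.2]
opening: 0.009
t 27.77 pos [504.7 110.2  24.6] yaw_y -0.7 F [ 0.7 -0.4  0.2] open 0.8
tool shift [-30.1  -0.8  -2.5] turn [-0.68 -7.79  0.28] shift in final axes [-30.2  -0.6   1.6]
```

```bash
python3 -m creep '[-8,-1,-1,0,0,0,-8,0,-1,0,0,0,-6,0,-0.7,0,0,0,0,0,0,0,0,0]' 0
python3 go.py 503.6 80 23 -1
```

```text
clock: 28.1
tool_pos: [0.5039, 0.0853, 0.025]
eef_rot: [0.71, 0.701, 0.045, -0.051]
contact_force: [0.1, -0.4, 0.7]
opening: 0.003
t 28.1 pos [503.9  85.3  25. ] yaw_y -0.7 F [ 0.1 -0.4  0.7] open 0.3
tool shift [-5.5 -0.2  1.3] turn [-0.6  -7.77  0.24] shift in final axes [-5.3 -0.2  2. ]
```

```bash
python3 -m creep '[-4,0,-0.5,0,0,0,-2,0,0,0,0,0,0,0,0,0,0,0]' 0
python3 go.py 503 44 24 -91
python3 - <<'E'
from h import *
cv2.imwrite("pics/t13.png",cv2.resize(cal("top")["color"][230:290,290:350,::-1],None,fx=9,fy=9,interpolation=cv2.INTER_CUBIC))
E
```

```text
clock: 28.35
tool_pos: [0.5043, 0.0777, 0.0253]
eef_rot: [0.711, 0.7, 0.045, -0.051]
contact_force: [-0.4, 0.9, 0.8]
opening: 0.007
t 28.35 pos [504.3  77.7  25.3] yaw_y -0.8 F [-0.4  0.9  0.8] open 0.6
tool shift [-33.6  -0.8  -3.3] turn [-6.54 -5.71 89.97] shift in final axes [-0.7 33.7  1.3]
```

View pics/t13.png

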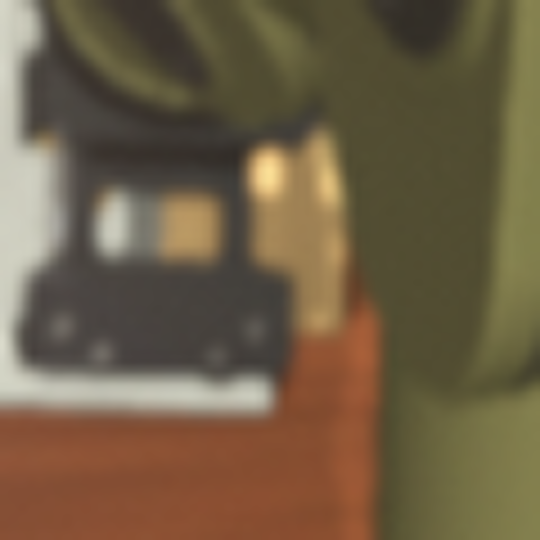

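The plate's front edge is at (345,250) in this crop, which puts its centre near y=42. It is well supported. I back off and lift.

```bash
python3 -m creep '[6,0,0.7,0,0,0,8,0,1,0,0,0,0,0,0,0,0,0]' 0
python3 -m creep '[0,0,-30,0,-2,0,0,0,-38,0,-4,0,0,0,-38,0,-2,0,0,0,-20,0,0,0,0,0,0,0,0,0]' 72 15
python3 -m creep '[-20,0,0,0,0,7,-20,0,0,0,0.5,7,0,0,0,0,0,7,0,0,0,0,0,7,0,0,0,0,0,7]' 72; python3 -m creep '[0,0,0,0,0,7,0,0,0,0,0,7,0,0,0,0,0,7,0,0,0,0,0,7,0,0,0,0,0,7]'; python3 -m creep '[0,0,0,0,0,7,0,0,0,0,0,7,0,0,0,0,0,5,0,0,0,0,0,0]'
python3 go.py 502 46 60 -91
```

```text
clock: 28.65
tool_pos: [0.5046, 0.0934, 0.0255]
eef_rot: [0.711, 0.7, 0.045, -0.051]
contact_force: [0.8, 0.5, -0.4]
opening: 0.01
clock: 29.07
tool_pos: [0.5036, 0.0878, 0.1535]
eef_rot: [0.71, 0.704, -0.009, -0.002]
contact_force: [0.1, 0.2, 0.5]
opening: 0.356
clock: 29.48
tool_pos: [0.5004, 0.0495, 0.1534]
eef_rot: [0.891, 0.454, -0.005, -0.004]
contact_force: [0.3, -0.0, 0.8]
opening: 0.737
clock: 29.9
tool_pos: [0.4976, 0.0496, 0.149]
eef_rot: [0.987, 0.159, -0.009, -0.001]
contact_force: [-0.1, 0.4, 0.2]
opening: 0.816
clock: 30.23
tool_pos: [0.4952, 0.0502, 0.1453]
eef_rot: [1.0, -0.013, -0.012, 0.002]
contact_force: [-0.2, 0.6, -0.4]
opening: 0.816
t 30.23 pos [495.2  50.2 145.3] yaw_y -91.5 F [-0.2  0.6 -0.4] open 71.9
tool shift [ 8.9  3.6 85.1] turn [ 0.25  1.32 -0.47] shift in final axes [ 6.9  4.  85.3]
```

```bash
python3 -m creep '[4,2,25,0.2,1.3,-0.4,4,2,28,0,0,0,0,0,24,0,0,0,0,0,0,0,0,0]' 72
python3 go.py 502 46 20 -91
python3 - <<'E'
from h import *
t=cal("side");cv2.imwrite("pics/s14.png",cv2.resize(t["color"][190:360,200:390,::-1],None,fx=3.4,fy=3.4,interpolation=cv2.INTER_CUBIC))
E
```

```text
clock: 30.57
tool_pos: [0.5037, 0.0472, 0.0649]
eef_rot: [1.0, -0.002, 0.002, 0.0]
contact_force: [-0.6, 0.9, -1.7]
opening: 0.819
t 30.57 pos [503.7  47.2  64.9] yaw_y -90.3 F [-0.6  0.9 -1.7] open 72.2
tool shift [-1.9  1.1 44.9] turn [ 0.05 -0.21  0.72] shift in final axes [-1.7  1.2 44.9]
```

View pics/s14.png

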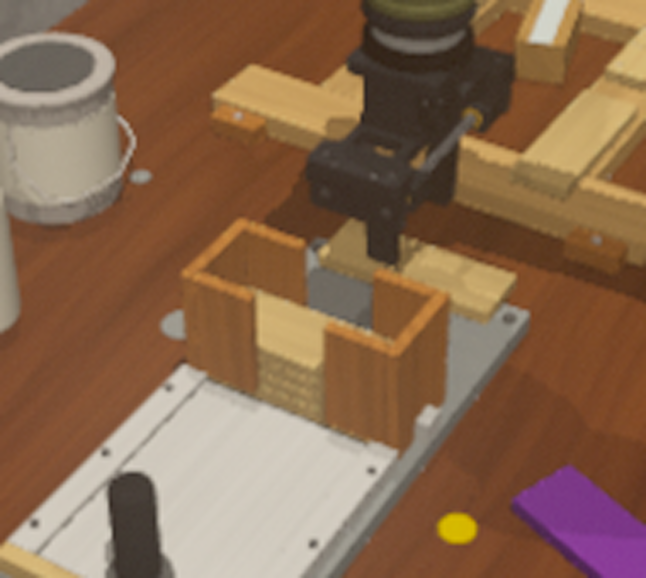

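The gripper is above the second plate (side crop 415,268), with its fingers outside both edges.

```bash
python3 -m creep '[-1,1,16,0,-0.2,0.4,-1,0,14,0,0,0.3,0,0,11,0,0,0,0,0,0,0,0,0]' 72
python3 go.py 502 46 20 -91
```

```text
clock: 30.95
tool_pos: [0.5046, 0.0468, 0.0273]
eef_rot: [1.0, -0.006, 0.003, -0.0]
contact_force: [0.3, 0.4, 0.5]
opening: 0.818
t 30.95 pos [504.6  46.8  27.3] yaw_y -90.7 F [0.3 0.4 0.5] open 72.1
tool shift [-2.7  0.8  7.3] turn [-0.01 -0.37  0.3 ] shift in final axes [-2.6  0.8  7.3]
```

```bash
python3 -m creep '[-2,1,4,0,-0.4,0.3,0,0,3,0,0,0,0,0,0,0,0,0]' 72; python3 -m creep '[0,0,1,0,0,0,0,0,0.5,0,0,0,0,0,0,0,0,0,0,0,0,0,0,0,0,0,0,0,0,0]' 40 30;python3 go.py 502 46 20 -91
```

```text
clock: 31.2
tool_pos: [0.5037, 0.046, 0.0218]
eef_rot: [1.0, -0.008, 0.001, -0.0]
contact_force: [0.1, -0.2, -0.3]
opening: 0.819
clock: 31.62
tool_pos: [0.5049, 0.0459, 0.022]
eef_rot: [1.0, -0.008, 0.002, -0.0]
contact_force: [0.7, 0.2, -0.7]
opening: 0.563
t 31.62 pos [504.9  45.9  22. ] yaw_y -90.9 F [ 0.7  0.2 -0.7] open 49.6
tool shift [-2.9 -0.1  2. ] turn [-0.04 -0.25  0.09] shift in final axes [-2.9 -0.1  2. ]
```

```bash
python3 -m creep '[0,0,-10,0,0,0,0,0,-25,0,0,0,0,0,-30,0,0,0,0,0,-30,0,0,0,0,0,0,0,0,0]' ; python3 -m creep '[10,22,0,0,0,0,20,30,0,0,0,0,24,33,0,0,0,0,24,33,0,0,0,0,24,33,0,0,0,0]'; python3 -m creep '[20,28,0,0,0,0,10,20,0,0,0,-5,0,0,0,0,0,-7,0,0,0,0,0,-7,0,0,0,0,0,-7]';python3 go.py 661 -176 110 -2.7
```

```text
clock: 32.03
tool_pos: [0.5028, 0.0458, 0.1211]
eef_rot: [1.0, -0.008, -0.0, -0.0]
contact_force: [0.7, -0.9, -0.9]
opening: 0.562
clock: 32.45
tool_pos: [0.6013, -0.0981, 0.124]
eef_rot: [1.0, 0.003, -0.002, -0.005]
contact_force: [0.6, 0.4, -0.8]
opening: 0.562
clock: 32.87
tool_pos: [0.6353, -0.1637, 0.1229]
eef_rot: [0.974, 0.228, -0.001, 0.0]
contact_force: [0.8, -0.0, -0.5]
opening: 0.564
t 32.87 pos [ 635.3 -163.7  122.9] yaw_y -63.6 F [ 0.8 -0.  -0.5] open 49.7
tool shift [17.6 22.4 12.9] turn [-1.000e-02  9.000e-02 -6.091e+01] shift in final axes [-11.   26.3  12.9]
```

```bash
python3 -m creep '[8,10,0,0,0,-7,8,8,0,0,0,-7,0,0,0,0,0,-7,0,0,0,0,0,-7,0,0,0,0,0,-7]'; python3 -m creep '[0,0,0,0,0,-7,0,0,0,0,0,-7,0,0,0,0,0,-7,0,0,0,0,0,0]';python3 go.py 661 -176 85 -2.7
```

```text
clock: 33.28
tool_pos: [0.6553, -0.1734, 0.1211]
eef_rot: [0.856, 0.517, -0.004, -0.001]
contact_force: [-0.0, 0.0, -1.2]
opening: 0.564
clock: 33.62
tool_pos: [0.6525, -0.174, 0.1195]
eef_rot: [0.743, 0.669, -0.005, -0.003]
contact_force: [-0.1, -0.3, -0.5]
opening: 0.561
t 33.62 pos [ 652.5 -174.   119.5] yaw_y -6.0 F [-0.1 -0.3 -0.5] open 49.5
tool shift [-0.9  9.1 34.4] turn [-0.69  0.16 -3.32] shift in final axes [-1.6  8.6 34.5]
```

```bash
python3 -m creep '[0,5,12,-0.4,0,-2,-1,4,12,-0.3,0,-1.3,0,0,8,0,0,0,0,0,0,0,0,0]';python3 go.py 661 -176 60 -2.7
python3 - <<'E'
from h import *
t=cal("top");cv2.imwrite("pics/t15.png",cv2.resize(t["color"][140:300,350:530,::-1],None,fx=4,fy=4,interpolation=cv2.INTER_CUBIC))
t=cal("side");cv2.imwrite("pics/s15.png",cv2.resize(t["color"][130:290,240:450,::-1],None,fx=3.5,fy=3.5,interpolation=cv2.INTER_CUBIC))
E
```

```text
clock: 33.95
tool_pos: [0.6602, -0.1764, 0.0854]
eef_rot: [0.727, 0.687, -0.002, 0.001]
contact_force: [-0.7, 0.0, -2.2]
opening: 0.56
t 33.95 pos [ 660.2 -176.4   85.4] yaw_y -3.2 F [-0.7  0.  -2.2] open 49.3
tool shift [ 0.5  0.8 25.4] turn [-0.07  0.18 -0.5 ] shift in final axes [ 0.4  0.8 25.4]
```

View pics/t15.png

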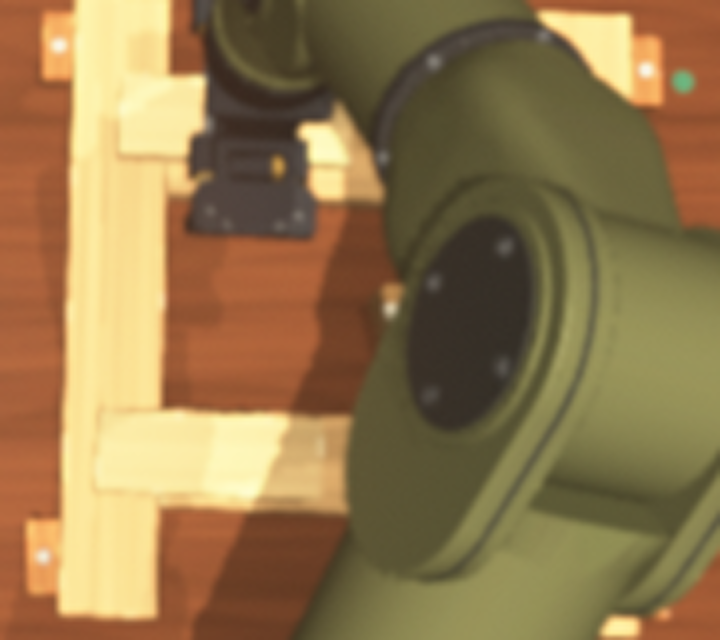

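View pics/s15.png

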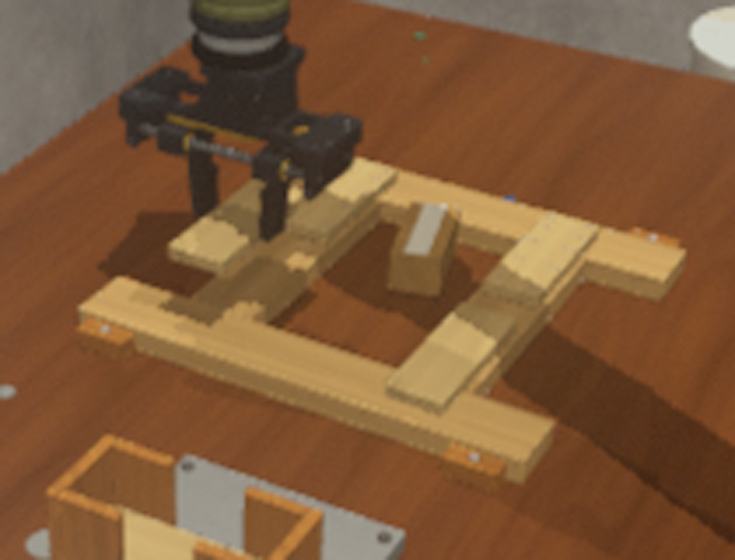

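```bash
python3 - <<'E'
from h import *
t=cal("top");s=cal("side")
u=un([(121,76),(118,155)],4,350,140);P=np.array([back(t,x,.0934)*1000 for x in u]);print("held end top",P.round(1),P.mean(0).round(1))
u=un([(168,245),(222,271)],3.5,240,130);P=np.array([back(s,x,.0814)*1000 for x in u]);print("side bottom",P.round(1),P.mean(0).round(1))
u=un([(97,409),(94,491)],4,350,140);P=np.array([back(t,x,.034)*1000 for x in u]);print("plate1 end",P.round(1),P.mean(0).round(1))
q=[.5569,-.2612,-.0468];print("near end expected",W(q,[-.1,.16,.034])*1000,"far",W(q,[.1,.16,.034])*1000)
E
python3 go.py 661 -176 60 -2.7
```

```text
held end top [[ 687.1 -110.2   93.4]
 [ 637.8 -107.2   93.4]] [ 662.5 -108.7   93.4]
side bottom [[ 701.7 -132.    81.4]
 [ 643.8 -117.5   81.4]] [ 672.7 -124.7   81.4]
plate1 end [[491.3 -96.9  34. ]
 [440.3 -94.1  34. ]] [465.8 -95.5  34. ]
near end expected [[464.49475889 -96.69689542  34.        ]] far [[ 664.27577487 -106.05347902   34.        ]]
t 34.15 pos [ 662.  -176.4   88. ] yaw_y -3.1 F [ 0.6  0.4 -0.5] open 49.4
tool shift [ 0.4 -1.1 28. ] turn [ 0.18  0.19 -0.42] shift in final axes [ 0.3 -1.  28. ]
```

The first plate's end measures (465.8,-95.5) against (464.5,-96.7) expected, so it is good. The held plate sits about 2 mm off the TCP along its length, so I aim for TCP y=-174.

```bash
python3 -m creep '[2,-1,15,0.2,0.2,-0.4,0,0,15,0,0,0,0,0,12,0,0,0,0,0,6,0,0,0,0,0,0,0,0,0]'; python3 go.py 661 -174 26 -2.7
```

```text
clock: 34.57
tool_pos: [0.6618, -0.1739, 0.0362]
eef_rot: [0.724, 0.69, 0.001, 0.0]
contact_force: [-0.6, 0.6, -0.8]
opening: 0.564
t 34.57 pos [ 661.8 -173.9   36.2] yaw_y -2.7 F [-0.6  0.6 -0.8] open 49.6
tool shift [-0.1 -0.8 10.2] turn [ 0.07 -0.01 -0.03] shift in final axes [-0.1 -0.8 10.2]
```

```bash
python3 -m creep '[0,-1,3,0,0,0,0,0,3,0,0,0,0,0,2,0,0,0,0,0,0,0,0,0]'; python3 go.py 661 -174 26 -2.7;python3 -m creep '[0,0,2,0,0,0,0,0,1.5,0,0,0]'; python3 go.py 661 -174 26 -2.7
```

```text
clock: 34.9
tool_pos: [0.6601, -0.1737, 0.0263]
eef_rot: [0.724, 0.69, 0.0, -0.0]
contact_force: [-0.4, -0.1, -0.1]
opening: 0.565
t 34.9 pos [ 660.1 -173.7   26.3] yaw_y -2.7 F [-0.4 -0.1 -0.1] open 49.7
tool shift [-0.3  0.9  0.3] turn [-0.02 -0.03 -0.04] shift in final axes [-0.3  0.9  0.3]
clock: 35.07
tool_pos: [0.6606, -0.1738, 0.0258]
eef_rot: [0.724, 0.69, 0.0, 0.0]
contact_force: [-4.0, 0.8, 8.8]
opening: 0.561
t 35.07 pos [ 660.6 -173.8   25.8] yaw_y -2.8 F [-4.   0.8  8.8] open 49.5
tool shift [-0.2  0.5 -0.2] turn [ 0.02  0.02 -0.06] shift in final axes [-0.2  0.4 -0.2]
```

Contact at the expected height, so I release and rise straight up.

```bash
python3 -m creep '[0,0,0,0,0,0,0,0,0,0,0,0,0,0,0,0,0,0]' 64; python3 -m creep '[0,0,-15,0,0,0,0,0,-35,0,0,0,0,0,-40,0,0,0,0,0,-40,0,0,0,0,0,-40,0,0,0]';  python3 -m creep '[-40,-10,0,0,0,0,-40,-10,0,0,0,0,-40,-20,0,0,0,0,-40,-20,0,0,0,0,-40,-20,0,0,0,0]';python3 -m creep '[-40,-10,0,0,0,0,-40,-10,0,0,0,0,-40,-20,0,0,0,0,-40,-20,0,0,0,0,-40,-20,0,0,0,0]'
python3 - <<'E'
from h import *
print(get_state()["tool_pos"])
t=cal("top");cv2.imwrite("pics/t16.png",t["color"][:,:,::-1])
t=cal("side");cv2.imwrite("pics/s16.png",t["color"][:,:,::-1])
E
```

```text
clock: 35.32
tool_pos: [0.662, -0.174, 0.0279]
eef_rot: [0.724, 0.69, 0.001, 0.002]
contact_force: [-0.2, 0.2, 0.5]
opening: 0.724
clock: 35.73
tool_pos: [0.6555, -0.173, 0.1969]
eef_rot: [0.723, 0.69, -0.005, -0.006]
contact_force: [1.7, -0.4, -0.3]
opening: 0.727
clock: 36.15
tool_pos: [0.5851, -0.3538, 0.2169]
eef_rot: [0.715, 0.699, 0.011, 0.005]
contact_force: [0.4, -1.0, -0.2]
opening: 0.727
clock: 36.57
tool_pos: [0.5036, -0.5448, 0.2214]
eef_rot: [0.715, 0.699, 0.011, 0.009]
contact_force: [0.9, -0.5, 0.2]
opening: 0.725
[ 0.50364145 -0.54475046  0.22138303]
```

View pics/t16.png

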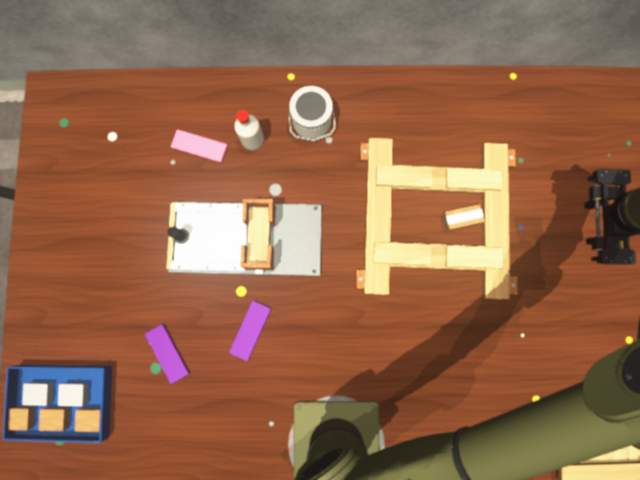

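View pics/s16.png

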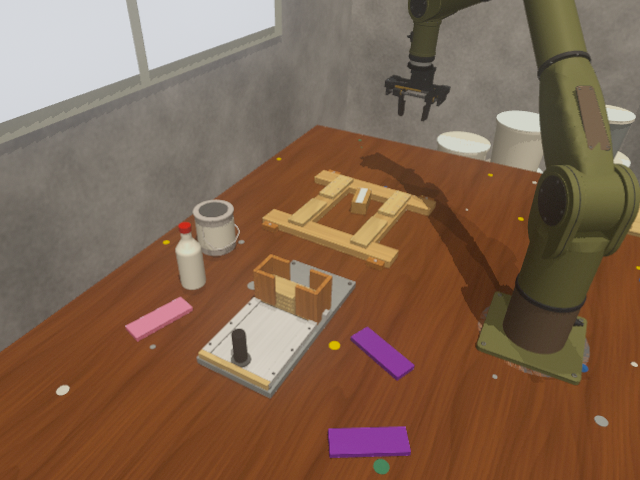

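Both joints are plated: top view (411,178) and (410,256). The knob is home at (177,235) and the bystanders are where they were. I measure both plates in a crop before handing in.

```bash
python3 - <<'E'
import cv2
i=cv2.imread("pics/t16.png")
cv2.imwrite("pics/t16c.png",cv2.resize(i[155:280,355:455],None,fx=4.8,fy=4.8,interpolation=cv2.INTER_CUBIC))
cv2.imwrite("pics/t16m.png",cv2.resize(i[190:285,155:335],None,fx=4.4,fy=4.4,interpolation=cv2.INTER_CUBIC))
E
```

```text
(no output)
```

View pics/t16c.png

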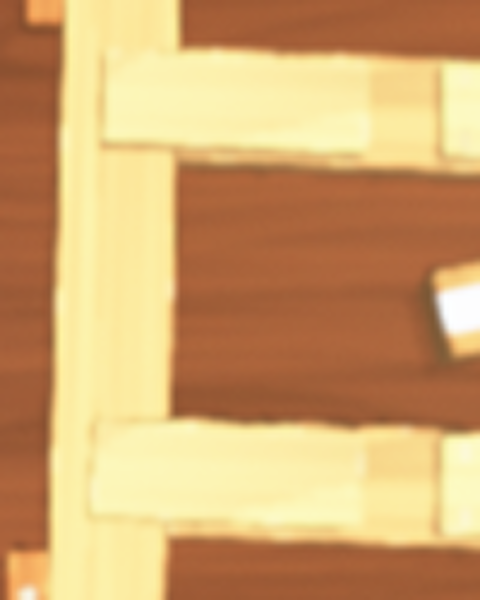

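View pics/t16m.png

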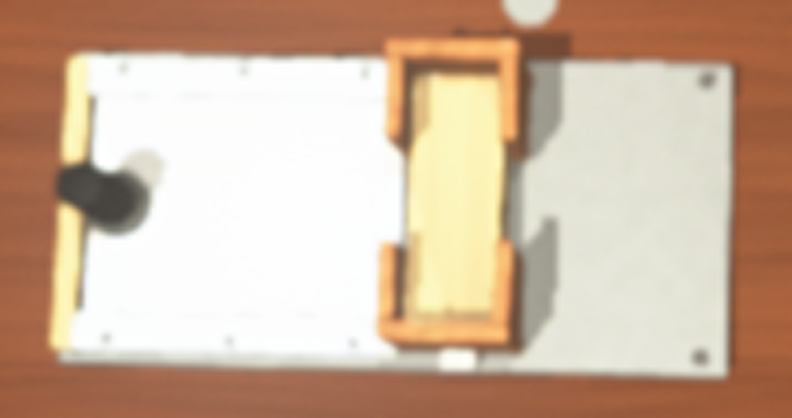

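```bash
python3 - <<'E'
from h import *
t=cal("top")
for n,c in(("far",[(105,50),(102,142),(372,58),(367,155)]),("near",[(94,421),(89,515),(364,428),(360,527)])):
    P=np.array([back(t,x,.034)*1000 for x in un(c,4.8,355,155)]);a=(P[0]+P[1])/2-(P[2]+P[3])/2
    print(n,P.mean(0).round(1),"yaw",np.degrees(np.arctan2(-a[0],a[1])).round(2),"len",np.linalg.norm(a).round(1))
# knob: base shift vs start
print("knob top",back(t,un([(76,181)],4.4,155,190)[0],.105)*1000)
E
```

```text
far [ 660.1 -176.5   34. ] yaw -2.62 len 140.6
near [ 462.9 -165.7   34. ] yaw -2.4 len 139.7
knob top [511.24343403 386.74006486 105.        ]
```

Targets are far (661.0,-176.0) and near (461.2,-166.6), yaw -2.68°. Both plates are within about 2 mm and 0.3°. The knob is at or past the modelled home of 383.7. I hand in.

```bash
python3 -c "
from plant import *
print(get_state()['clock'],finish_job())"
```

```text
the job is handed in; nothing more can be done
36.7167 None
```

I fed out two plates one after the other and laid one flat over each bare joint, then handed the job in at 36.7 s. `finish_job()` gives no verdict, so the results below are my own camera measurements.

| Check | Result |
|---|---|
| Near plate centre | (462.9, -165.7) mm, about 2 mm off its target |
| Far plate centre | (660.1, -176.5) mm, about 1 mm off its target |
| Angle to the rail | within 0.3° for both plates |
| Slide | fully home; the knob measured about 3 mm past its expected home position, within measurement error |
| Stack | four plates lie down in the chute, judged by eye from the pictures |
| Glue bottle, paint tin, staple carton | unmoved to the eye in the last pictures |

- **Extra step:** the gripper body would have hit the chute at the normal outfeed spot. I nudged each plate further out with the closed fingers before gripping it.
- **First nudge too long:** it left the first plate's centre only about 3 mm inside the board edge, but the plate stayed put.
- **First grip too shallow:** I re-gripped that plate deeper, and the fingers touched the board at about 20 N.
- **Firm set-down:** pressing the first plate down briefly reached 53 N at the wrist, through the plate and fingers, against the 120 N limit.
- **Disagreement:** one side-camera estimate of the second plate's end, taken in the air, was about 20 mm off the top view. I trusted the top view, and the final measurement agreed with it.

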